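# Index the lamp test table and take off the amber dome

### The arm

A 6-joint arm with a two-finger parallel gripper is mounted at the origin on the work surface. World frame = base frame: x ahead of the robot, y to its left, z up, the work surface at z = 0. Lengths are in m, angles in rad, forces in N, time in s.
With the tool pointing down it reaches from about 0.35 to 0.775 m from the base axis. Payload 7.3 kg.
Tool frame: the origin (TCP) lies at the very end of the fingers, on their centre line; the grasp point (between the pads) lies 19 mm behind it; z points along the fingers, y is the direction in which the jaws open and shut (so a half turn about z gives the same grasp; the last joint's range is limited). The gripper opens to 92 mm and grips with 3 to 60 N. Pads are 19 mm wide; open, the fingers measure 130 mm over their backs; the gripper's body (75 mm by 190 mm) begins 47 mm behind the grasp point.
Start: joints at [1.05, 0.342, 1.524, -0, 1.275, -0.146], TCP at [0.192, 0.489, 0.227] pointing down, gripper open.
Joint ranges: [-2.53, 2.53], [-0.77, 2.02], [0.04, 2.7], [-1, 4.14], [0.28, 2.66], [-3.11, 3.11]. Speed limits (rad/s): [2.57, 2.57, 3.14, 3.14, 3.14, 3.14].

### API

Orientations are given as [roll, pitch, yaw] about the fixed x, y, z axes, in that order (R = Rz(yaw) Ry(pitch) Rx(roll)).
In Python, from cell import monitor, eyes, order gives the robot as it stands. The module is installed in compiled form; this text tells all that it offers.
- The arm moves only by the tool carry_out, never from a script. Its argument "targets" is a list of rows, each a list of 2 entries, a list of its own where there are three numbers: the shift along the tool's x, y, z in m, then the turn about the tool's z in rad. In form: [[[dx, dy, dz], twist], ...]. A call has 1 to 10 rows; each row shifts and turns the pose as measured when the row begins, along the tool's axes as they then stand; what a row does not reach is not made up. A row lasts 1/8 s, in which the tool goes at most 62.5 mm and 10.7 degrees, less where a joint would pass 70% of its speed; a pose out of reach is approached as far as the arm can. A call is refused whole if a number of a shift passes 0.0625 or a number of a turn 0.188, either way. A call with a gripper value outside its range is refused whole. "fingers" is the closure, from 0 (fully open) to 1 (shut), set as the call begins (left out, the last holds). The fingers move at their own pace and stop on an object; "grip_force" is the grip in N (left out, the last holds). Time passes only in rows, so rows that do not move let the fingers close. It gives the time, the measured TCP pose, the force and the opening at its end, in the units of the state.
- monitor.observe(): the state, without advancing time (a new reading comes with each control period).
- eyes.read_camera(name): name is "side" or "top" or "wrist"; returns the picture (384x512x3 uint8, red, green, blue); there is no depth.
- eyes.camera_info(name): a dict with "K" (3x3 intrinsics, pixels), "dist" ([k1, k2, p1, p2, k3] as OpenCV has them; the pictures are not rectified), "rvec" (rotation vector, rad) and "tvec" (3), from world to camera coordinates, as OpenCV has them. Camera axes: x right, y down, z forward; pixel columns grow to the right and rows downward; lengths in m; the calibration is good to about 2 mm. A picture is of the moment at which its call begins: read the wrist's pose just before it. camera_info takes no time and is no camera call; for the wrist camera it gives the pose at the moment of the call.
- order.hand_in(): hands the job in, once; it reports no verdict.
The state is a dict: "time": time; "qpos": joint angles; "qvel": joint speeds; "joint_efforts": joint torques, N m; "tool_pos": TCP position; "tool_rot": TCP orientation; "contact_force": force on the tool from outside, world axes, zero at the start; "torque": the same for the moment, N m; "opening": finger opening in m.
Only numpy, scipy, OpenCV 4.12 (cv2) and the standard library are available. Lean on these libraries where they do the work, as an engineer would, in place of code of your own. Each camera call takes 0.05 s, during which the arm holds its last target.

### The job

The amber beacon has finished its test: turn the test table clockwise (it has a black handle) until that beacon comes out from under the wire guard and clicks home at the front, at the yellow pointer. Then unscrew its amber dome - this lot is mixed, some threads are right-hand and some left-hand, so try both ways to find which way yours loosens - and lift it straight up off the lamp. Finish while still holding the dome upright above its lamp, at least 10 cm higher than where it was screwed on, with the table still clicked home and the other goods on the bench left alone.

Things in the scene. Friction and masses are not known exactly. Their poses are not given: they have to be found in the camera images.
- stand: fixed lamp test stand: grey base plate 370 x 370 x 12 mm; wire guard 185 mm high over the back of the disc (30 to 170 mm in its x, +-178 mm in its y). Origin: on the bench, on the disc's vertical axis; its -x side is the front (load side, towards the robot), where a yellow pointer plate 50 x 18 mm, 22 mm high, lies 174 mm from the axis
- turntable: aluminium disc, radius 155 mm, top 45 mm above the bench; turns about the vertical through this origin. Three lamps 95 mm from the axis, 120 degrees apart: amber beacon (at the disc's -x), red beacon (same shape, top at 144 mm, stays), bare lamp. Starts 110 to 140 degrees counter-clockwise (from above) of the load position; can turn clockwise to at least 29 degrees past it
- handle (a point): grip point of the disc's index handle: a black upright round grip 20 mm in diameter, from 75 to 117 mm above the bench, on a thinner post; the point is on its axis, 100 mm above the bench, 135 mm from the turning axis, 75 degrees clockwise (from above) of the amber beacon; turns with the disc. About 1 N moves it, 5 to 10 N past a click
- load_mark (a point): fixed point of the stand where lamp_seat lies when the amber beacon is clicked home: 95 mm from the axis towards the stand's front, 78 mm above the bench. A spring plunger clicks every 120 degrees: it draws the disc in and holds it when within about 2.5 degrees; elsewhere the disc stays where it is left
- lamp_seat (a point): point on the disc, on the amber lamp's axis at the height of the screwed-on dome's foot (78 mm above the bench). Black lamp base below it: 74 mm in diameter, top 75 mm above the bench; the threaded neck stands 23 mm above the base. Other beacon, handle and guard are over 90 mm from this axis at the load position
- dome_centre (a point): centre of the amber dome, half-way up, z axis up: stiff lens 56 mm in diameter, straight-sided to 48 mm above its foot, rounded above, 66 mm high (foot 33 mm below this point), 70 to 130 g. Screwed on; takes about 0.1 to 0.2 N m to turn. A grip on its smooth sides slips if turned hard against the stop
- bottle_a: white bottle with black cap, 64 mm wide, 185 mm high, origin under its middle; to be left alone
- bulb_box: yellow box 100 x 130 x 60 mm, origin under its middle; to be left alone
- spare_lens: clear-white lens, 56 mm wide, 66 mm high, standing on the bench, origin under its middle; to be left alone
- screwdriver: screwdriver with red handle lying on the bench; to be left alone
- relay: small black and blue relay 30 x 30 x 28 mm, origin under its middle; to be left alone
- mirror_box: cardboard box 90 x 160 x 45 mm, origin under its middle; to be left alone
- dome: the same dome, origin at the middle of its foot. Coarse quarter-turn thread: right-hand (loosens counter-clockwise from above) or left-hand, drawn anew each time, not visible. The tightening way it stops hard after 4 to 8 degrees. The loosening way it turns on, and lifts straight off once turned 65 to 115 degrees; before that the thread holds it down
Things that resemble listed ones, but are neither listed nor needed, are in the scene too. Of the things like the dome, leave any that is blue or pink; of the rest the smaller one is meant.

How it is judged:
On the way, in this order (a step that is already met when the one before it is completed fails the run):
1. the amber beacon is clicked home at the yellow pointer, its dome still screwed on (horizontal distance between lamp_seat and load_mark below 0.006 m and z of dome_centre in the frame of lamp_seat below 0.04 m and angular speed of turntable below 0.05 rad/s), for 0.3 s.
2. the dome is off its thread, above its lamp (z of dome_centre in the frame of lamp_seat above 0.065 m and horizontal distance between dome_centre and lamp_seat below 0.05 m), for 0.1 s.
At the end, for the whole second after the job is handed in: The dome is held by the fingers, upright (within 17 degrees), at least 9.2 cm above where it was screwed on and within 6 cm of the lamp's axis, still, touching neither disc nor stand; the beacon is within 6 mm of the load position (z of dome_centre in the frame of lamp_seat above 0.125 m and horizontal distance between dome_centre and lamp_seat below 0.06 m and angle between dome_centre's own z axis and vertical below 0.3 rad and linear speed of dome below 0.03 m/s and contact force between dome and the fingers above 1 N and contact force between dome and turntable below 0.05 N and contact force between dome and stand below 0.05 N and horizontal distance between lamp_seat and load_mark below 0.006 m); the arm keeps its last pose, push and grip.
It fails at once if another article on the bench is shifted more than 25 mm or knocked over (distance of any of bottle_a, bulb_box, spare_lens, screwdriver, relay, mirror_box from where it was at the start of the episode above 0.025 m).
It also fails if it takes over 72 s, if anything falls off the work surface, if the arm or the gripper's body presses on something with over 40 N, if the wrist force passes 120 N, or if a joint passes its speed limit or range.

## Working session

There is one attempt and no reset: what is moved stays moved. The work goes in short steps, Python scripts to look and compute and a tool call to move; the robot and the scene stay as the last step left them, time stands still between calls to the robot, and variables do not carry over. Pictures are saved under pics/ and viewed, and the job is handed in when it is done.

Besides the shell and the picture viewer there is one more tool, called as a command line: name --argument value ..., lists and objects as JSON in quotes. carry_out: Moves the arm, as the interface text tells. Its arguments: {"type":"object","properties":{"targets":{"type":"array","items":{"type":"array"}},"fingers":{"type":"number"},"grip_force":{"type":"number"}},"required":["targets"]}

```bash
mkdir -p pics; ls; python3 - <<'E'
from cell import monitor, eyes, order
import cv2
print(monitor.observe())
for n in ["side","top","wrist"]:
    im=eyes.read_camera(n); cv2.imwrite(f"pics/{n}0.png",im[:,:,::-1])
    i=eyes.camera_info(n); print(n,{k:(v.tolist() if hasattr(v,'tolist') else v) for k,v in i.items()})
E
```

```text
pics
{'time': 0.0, 'qpos': array([ 1.04998186e+00,  3.42767502e-01,  1.52502115e+00, -7.99141300e-06,
        1.27540371e+00, -1.46009359e-01]), 'qvel': array([ 0.00124192, -0.00047776,  0.00046442, -0.00127307,  0.00244013,
        0.00079865]), 'joint_efforts': array([-2.07384505e-04, -4.31255150e+01, -2.44218081e+01,  7.17270887e-02,
        5.61798178e-02, -1.41523115e-04]), 'tool_pos': array([0.19197715, 0.48819881, 0.22602029]), 'tool_rot': array([-3.14000886e+00, -2.25182497e-04,  2.76678970e+00]), 'contact_force': array([ 0.46022802, -0.3586862 ,  0.06889561]), 'torque': array([ 0.04072195, -0.01734841,  0.01550535]), 'opening': 0.09185318550566336}
side {'K': [[396.60323985861885, 0.0, 249.26087624369566], [0.0, 396.60323985861885, 189.2374304604258], [0.0, 0.0, 1.0]], 'dist': [-0.12151640622325884, 0.0, 0.0, 0.0, 0.0], 'rvec': [2.398946802856298, -0.6040731125233443, 0.190274780148017], 'tvec': [-0.47873511965261917, 0.2807530551995969, 1.0572497262016356]}
top {'K': [[440.98895203953117, 0.0, 260.52113471265534], [0.0, 440.98895203953117, 194.1204564261979], [0.0, 0.0, 1.0]], 'dist': [-0.04583776671398029, 0.0, 0.0, 0.0, 0.0], 'rvec': [2.2148320424453556, -2.1670002524599474, 0.09888080586824467], 'tvec': [-0.029321486097455135, 0.565382993458374, 1.3262898356326311]}
wrist {'K': [[341.8509734036716, 0.0, 253.26931833995553], [0.0, 341.8509734036716, 193.7461706060161], [0.0, 0.0, 1.0]], 'dist': [-0.035191772065276926, 0.0, 0.0, 0.0, 0.0], 'rvec': [-2.3828355525168923, -1.621324887281478, -0.24547343333598307], 'tvec': [-0.5241049976383569, -0.038279786249939295, 0.39150225874170685]}
```

View pics/top0.png

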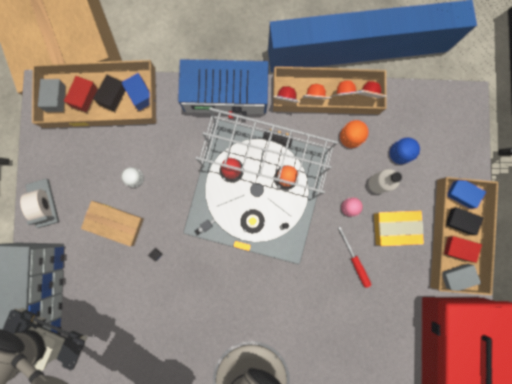

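View pics/side0.png

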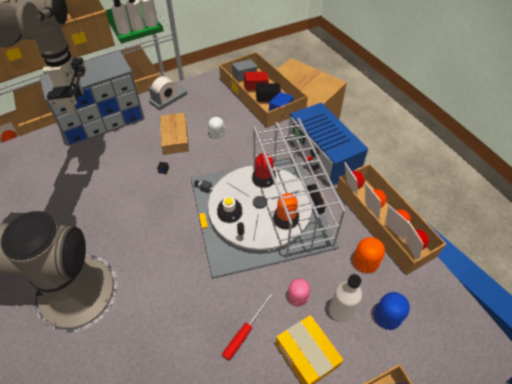

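View pics/wrist0.png

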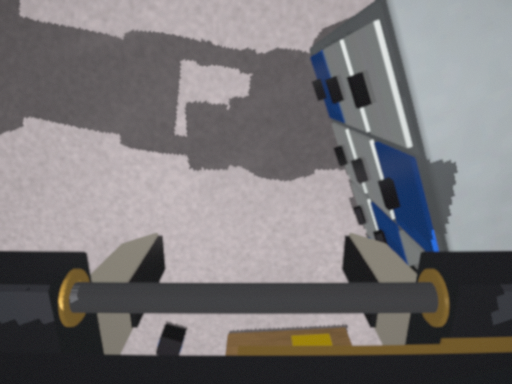

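The top view shows the disc centre near (257,190) and the yellow pointer at (243,245). The black handle is near (284,226). Orange candidates are the dome on the disc at (288,176), a larger loose one at (354,133), and some in the bins. The one on the disc under the guard is smaller and on a lamp, so it fits the description. I'll enlarge it to confirm.

```bash
cat > h.py <<'E'
import numpy as np, cv2
from cell import monitor, eyes, order
def ray(n,uv,info=None):
    i=info or eyes.camera_info(n)
    K=np.array(i['K']);d=np.array(i['dist']);R=cv2.Rodrigues(np.array(i['rvec'],float))[0];t=np.array(i['tvec'],float).ravel()
    p=cv2.undistortPoints(np.array(uv,float).reshape(-1,1,2),K,d).reshape(-1,2)
    D=(R.T@np.c_[p,np.ones(len(p))].T).T
    return -R.T@t, D
def onplane(n,uv,z,info=None):
    C,D=ray(n,uv,info); s=(z-C[2])/D[:,2]
    return C+D*s[:,None]
def proj(n,P):
    i=eyes.camera_info(n)
    return cv2.projectPoints(np.array(P,float).reshape(-1,1,3),np.array(i['rvec'],float),np.array(i['tvec'],float),np.array(i['K']),np.array(i['dist']))[0].reshape(-1,2)
E
python3 - <<'E'
import cv2,numpy as np
from h import *
a=cv2.imread('pics/top0.png'); b=cv2.imread('pics/side0.png')
c=np.hstack([cv2.resize(a[95:265,175:375],None,fx=2,fy=2,interpolation=3),cv2.resize(b[115:285,185:385],None,fx=2,fy=2,interpolation=3)])
cv2.imwrite('pics/crop0.png',c)
R=cv2.Rodrigues(np.array(eyes.camera_info('wrist')['rvec']))[0];print('wristcam',-R.T@np.array(eyes.camera_info('wrist')['tvec']), R[2])
hsv=cv2.cvtColor(a,cv2.COLOR_BGR2HSV)
# disc
m=cv2.inRange(hsv,(0,0,200),(180,40,255)); m[:130]=0;m[250:]=0;m[:,:195]=0;m[:,320:]=0
k=cv2.findContours(m,0,1)[0]; k=max(k,key=cv2.contourArea); h=cv2.convexHull(k)
P=onplane('top',h.reshape(-1,2),0.045)[:,:2]
A=np.c_[2*P,np.ones(len(P))]; s=np.linalg.lstsq(A,(P**2).sum(1),rcond=None)[0]
print('disc',s[:2],np.sqrt(s[2]+s[0]**2+s[1]**2))
m=cv2.inRange(hsv,(20,130,120),(35,255,255)); m[:236]=0;m[256:]=0;m[:,:225]=0;m[:,265:]=0
ys,xs=np.nonzero(m);print('pointer px',xs.mean(),ys.mean(),onplane('top',[[xs.mean(),ys.mean()]],0.022))
E
```

```text
wristcam [0.11844893 0.51690546 0.38497273] [ 0.27581535 -0.10937351 -0.95496771]
disc [ 0.57717128 -0.00444485] 0.15423656300344096
pointer px 241.53086419753086 245.54320987654322 [[0.40845462 0.03721693 0.022     ]]
```

View pics/crop0.png

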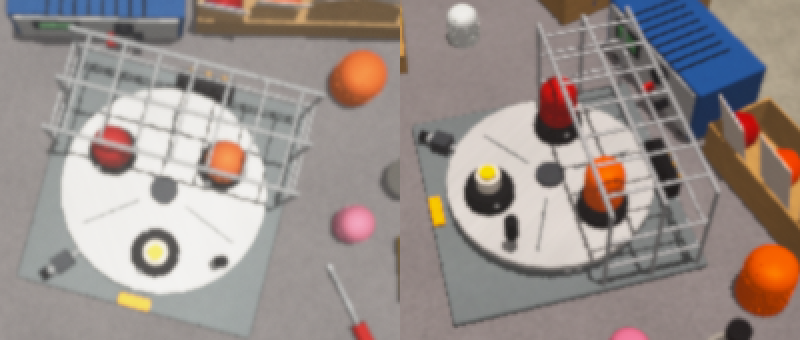

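The crop confirms the amber dome on the lamp under the guard, top about (287,176). The handle is the small black post at top (284,226) and side (440,230). Next I'll measure the handle, the lamps and the stand yaw.

```bash
python3 - <<'E'
from h import *
a=cv2.imread('pics/top0.png'); b=cv2.imread('pics/side0.png')
def blob(im,box,thr):
    x0,y0,x1,y1=box; g=cv2.cvtColor(im,6)[y0:y1,x0:x1]; m=(g<thr).astype(np.uint8)
    n,l,s,c=cv2.connectedComponentsWithStats(m); k=1+np.argmax(s[1:,4]); return c[k]+[x0,y0],s[k]+[x0,y0,0,0,0]
print(*(r:=blob(a,(275,216,297,236),90))); T=r[0]
print(*(r:=blob(b,(232,215,250,245),90))); S=r[0]
C1,D1=ray('top',[T]);C2,D2=ray('side',[S]);D1=D1[0]/np.linalg.norm(D1[0]);D2=D2[0]/np.linalg.norm(D2[0])
s=np.linalg.lstsq(np.c_[D1,-D2],C2-C1,rcond=None)[0];p,q=C1+s[0]*D1,C2+s[1]*D2
print('tri',p,q)
c=np.array([0.5772,-0.0044])
for z in(.09,.1): 
    h=onplane('top',[T],z)[0][:2]-c; print(z,h+c,np.hypot(*h),np.degrees(np.arctan2(h[1],h[0])))
hsv=cv2.cvtColor(a,40)
m=cv2.inRange(hsv,(20,130,120),(35,255,255));m[:205]=0;m[236:]=0;m[:,:235]=0;m[:,272:]=0
ys,xs=np.nonzero(m);L=onplane('top',[[xs.mean(),ys.mean()]],0.098)[0][:2]-c;print('bare',L+c,np.hypot(*L),np.degrees(np.arctan2(L[1],L[0])))
m=cv2.inRange(hsv,(5,150,120),(18,255,255));m[:155]=0;m[195:]=0;m[:,:270]=0;m[:,305:]=0
ys,xs=np.nonzero(m);L=onplane('top',[[xs.mean(),ys.mean()]],0.12)[0][:2]-c;print('amber',xs.mean(),ys.mean(),L+c,np.hypot(*L),np.degrees(np.arctan2(L[1],L[0])))
E
```

```text
[284.8 225.4] [283 224   5   4  15]
[240.32857143 229.22857143] [238 223   6  14  70]
tri [ 0.47176741 -0.08795988  0.09005756] [ 0.4700204  -0.08727471  0.08999997]
0.09 [ 0.47176769 -0.087964  ] 0.13453220454253734 -141.6002078895384
0.1 [ 0.47171863 -0.08724864] 0.1341276123814114 -141.85271055288342
bare [0.48336226 0.00638449] 0.094455417986385 173.44393189382063
amber 288.59537572254334 173.3757225433526 [ 0.61946863 -0.09409014] 0.09915118770141106 -64.76671759911989
```

Measured values:

| Item | Value |
|---|---|
| Disc axis | (0.577, -0.004) |
| Front direction | 166.1° |
| Amber beacon | about -66.7° |
| Handle | -141.7°, at (0.471, -0.088) |
| Clockwise turn needed | about 127° |

The handle will end at about 91°. I'll hold tool yaw at 166° so the jaws lie along the stand's y axis. That keeps the gripper body clear of the guard.

carry_out --targets '[[[0,0,0],-0.133],[[-0.034,-0.041,0],0],[[-0.034,-0.041,0],0],[[-0.034,-0.041,0],0],[[-0.034,-0.041,0],0],[[-0.034,-0.041,0],0],[[-0.034,-0.041,0],0],[[-0.034,-0.041,0],0],[[-0.034,-0.041,0],0],[[0,0,0],0]]' --fingers 0.4 --grip_force 25

```text
time: 1.4
tool_pos: [0.3844, 0.0941, 0.225]
tool_rot: [-3.139, 0.0, 2.906]
contact_force: [0.9, 0.6, 0.4]
opening: 0.0548
```

```bash
cat >> h.py <<'E'
from scipy.spatial.transform import Rotation as Ro
c0=np.array([0.5772,-0.0044]); F=np.radians(166.1)
def to(P,yaw=None):
    s=monitor.observe(); R=Ro.from_euler('xyz',s['tool_rot']).as_matrix()
    d=R.T@(np.array(P)-s['tool_pos']); print('t',round(s['time'],2),'pos',s['tool_pos'].round(4),'yaw',s['tool_rot'][2].round(4),'J6',s['qpos'][5].round(3),'shift',d.round(4),'F',s['contact_force'].round(1),'open',s['opening'].round(4))
    return d
E
python3 - <<'E'
from h import *
to([0.4713,-0.0881,0.16])
E
```

```text
Traceback (most recent call last):
  File "h.py", line 19, in to
    d=R.T@(np.array(P)-s['tool_pos']); print('t',round(s['time'],2),'pos',s['tool_pos'].round(4),'yaw',s['tool_rot'][2].round(4),'J6',s['qpos'][5].round(3),'shift',d.round(4),'F',s['contact_force'].round(1),'open',s['opening'].round(4))
                                                                                                                                                                                                                      ^^^^^^^^^^^^^^^^^^
AttributeError: 'float' object has no attribute 'round'
```

```bash
sed -i "s/s\['opening'\].round(4)/round(s['opening'],4)/" h.py
python3 - <<'E'
from h import *
to([0.4713,-0.0881,0.16])
E
```

```text
t 1.4 pos [0.3844 0.0941 0.225 ] yaw 2.9063 J6 -1.287 shift [-0.1269 -0.1567  0.0654] F [0.9 0.6 0.4] open 0.0548
```

carry_out --targets '[[[-0.031,-0.038,0],0],[[-0.031,-0.038,0],0],[[-0.031,-0.038,0.02],0],[[-0.031,-0.038,0.02],0],[[0,0,0.02],0],[[0,0,0],0]]'

```text
time: 2.15
tool_pos: [0.4715, -0.0815, 0.1631]
tool_rot: [3.141, -0.001, 2.911]
contact_force: [0.6, -0.2, 0.8]
opening: 0.0552
```

```bash
python3 - <<'E'
from h import *
to([0.4713,-0.0881,0.087])
im=eyes.read_camera('wrist'); cv2.imwrite('pics/w1.png',im[:,:,::-1])
a=eyes.read_camera('top'); b=eyes.read_camera('side')
cv2.imwrite('pics/c1.png',cv2.resize(b[115:285,185:385,::-1],None,fx=3,fy=3,interpolation=3))
E
```

```text
t 2.15 pos [ 0.4715 -0.0815  0.1631] yaw 2.9114 J6 -1.673 shift [-0.0014 -0.0065  0.0761] F [ 0.6 -0.2  0.8] open 0.0552
```

View pics/w1.png

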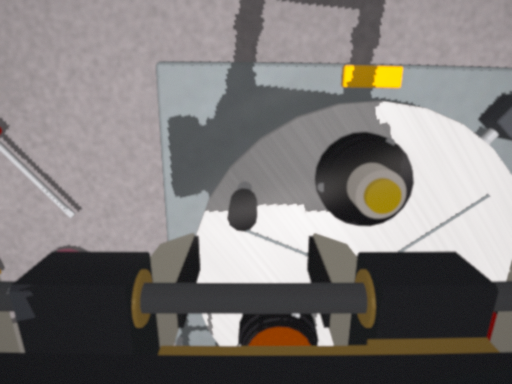

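View pics/c1.png

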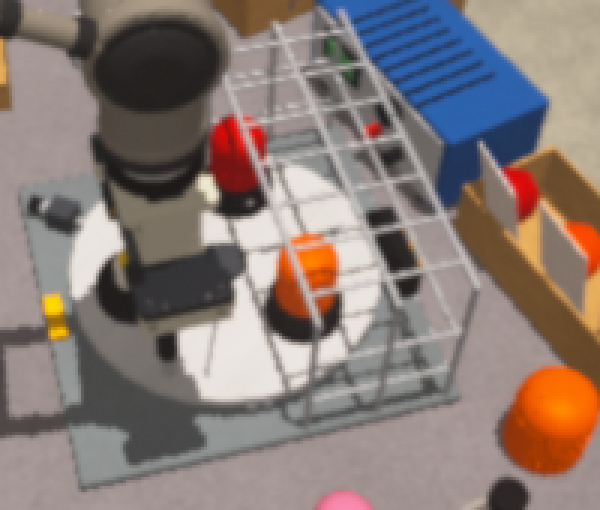

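The wrist view shows the handle at (243,197 to 222) between and ahead of the fingers, with the amber dome at (280,335). I'll cross-check the handle position from this view.

```bash
python3 - <<'E'
from h import *
print(onplane('wrist',[[243,196]],0.117),onplane('wrist',[[243,209]],0.1), proj('wrist',[[.4713,-.0881,.117],[.4713,-.0881,.075]]))
E
```

```text
[[ 0.45857728 -0.08580631  0.117     ]] [[ 0.47303681 -0.08982194  0.1       ]] [[244.2161151  214.9939691 ]
 [245.56531387 195.19897384]]
```

The estimates agree within 2 mm, so I'll descend and grip.

carry_out --targets '[[[-0.001,-0.007,0.02],0],[[0,0,0.02],0],[[0,0,0.02],0],[[0,0,0.015],0],[[0,0,0],0]]'

```text
time: 2.92
tool_pos: [0.476, -0.0859, 0.0947]
tool_rot: [-3.141, 0.016, 2.919]
contact_force: [-0.2, -0.6, 0.8]
opening: 0.0551
```

carry_out --targets '[[[0,0,0],0],[[0,0,0],0],[[0,0,0],0]]' --fingers 1 --grip_force 25

```text
time: 3.3
tool_pos: [0.4776, -0.0856, 0.0975]
tool_rot: [-3.14, 0.021, 2.92]
contact_force: [0.6, -0.8, 0.3]
opening: 0.0296
```

```bash
python3 - <<'E'
from h import *
to([0.4713,-0.0881,0.087])
s=monitor.observe();p=s['tool_pos'][:2]
v=p-c0;print(np.hypot(*v),np.degrees(np.arctan2(v[1],v[0])))
# arc rows in tool frame, 10deg steps from current, yaw fixed
y=s['tool_rot'][2];xt=np.array([np.cos(y),np.sin(y)]);yt=np.array([np.sin(y),-np.cos(y)])
th=np.arctan2(v[1],v[0]); pr=p
for k in range(1,15):
    t=min(k*10,127.2)
    q=c0+.135*np.array([np.cos(th-np.radians(t)),np.sin(th-np.radians(t))]); d=q-pr; print(t,(d@xt).round(4),(d@yt).round(4),q.round(4)); pr=q
E
```

```text
t 3.3 pos [ 0.4776 -0.0856  0.0975] yaw 2.9203 J6 -1.687 shift [ 0.0058 -0.0038  0.0103] F [ 0.6 -0.8  0.3] open 0.0296
0.1285283970587626 -140.82073559157448
10 0.0212 0.011 [ 0.4593 -0.0702]
20 0.0141 0.0188 [ 0.4497 -0.0488]
30 0.0106 0.021 [ 0.4439 -0.0259]
40 0.0068 0.0225 [ 0.4422 -0.0025]
50 0.0028 0.0234 [0.4446 0.0209]
60 -0.0013 0.0235 [0.451  0.0436]
70 -0.0053 0.0229 [0.4613 0.0648]
80 -0.0092 0.0216 [0.475  0.0838]
90 -0.0129 0.0197 [0.4919 0.1002]
100 -0.0161 0.0172 [0.5114 0.1135]
110 -0.0188 0.0141 [0.5328 0.1231]
120 -0.021 0.0106 [0.5557 0.1289]
127.2 -0.0161 0.0053 [0.5725 0.1305]
127.2 0.0 0.0 [0.5725 0.1305]
```

```bash
python3 - <<'E'
from h import *
s=monitor.observe()
for k in('qpos','qvel','joint_efforts','contact_force','torque'): print(k,s[k].round(3))
b=eyes.read_camera('side')
cv2.imwrite('pics/c2.png',cv2.resize(b[115:285,185:385,::-1],None,fx=3,fy=3,interpolation=3))
im=eyes.read_camera('wrist'); cv2.imwrite('pics/w2.png',im[:,:,::-1])
E
```

```text
qpos [-3.360e-01  4.120e-01  1.825e+00  1.000e-03  8.840e-01 -1.687e+00]
qvel [ 0.    -0.008 -0.004  0.     0.003 -0.   ]
joint_efforts [ 4.2000e-02 -4.1193e+01 -1.8909e+01 -2.8000e-02 -1.8000e-02 -0.0000e+00]
contact_force [ 0.582 -0.809  0.323]
torque [0.085 0.013 0.025]
```

View pics/c2.png

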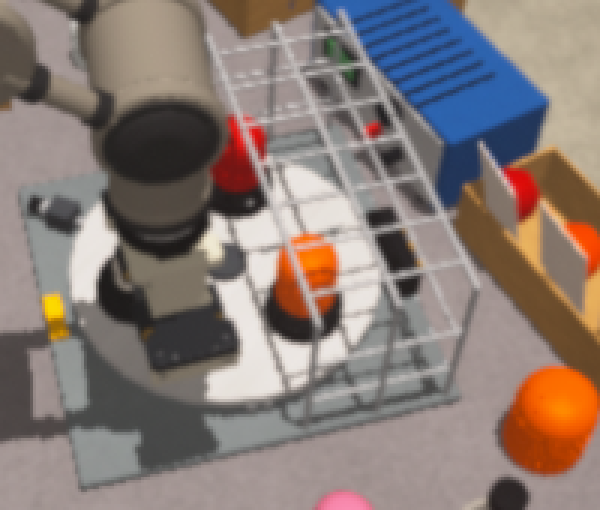

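View pics/w2.png

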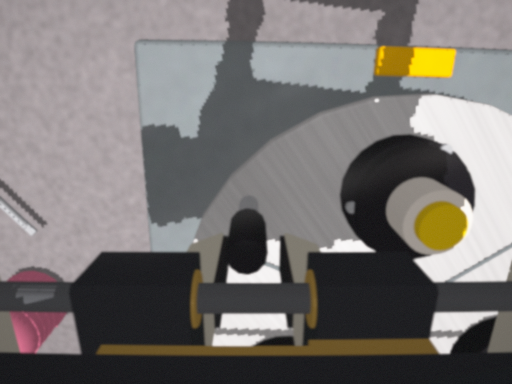

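The arm is clear of everything and the fingers are around the handle but not fully shut. There is a small upward creep during hold rows. I'll correct the offset while closing.

carry_out --targets '[[[0.006,0,0.008],0],[[0,0,0.001],0]]' --fingers 1 --grip_force 25

```text
time: 3.65
tool_pos: [0.4754, -0.0875, 0.0929]
tool_rot: [-3.136, 0.032, 2.921]
contact_force: [-3.4, -1.1, -7.1]
opening: 0.0194
```

carry_out --targets '[[[0.016,0.016,0],0],[[0.014,0.019,0],0],[[0.011,0.021,0],0],[[0.007,0.0225,0],0]]'

```text
time: 4.15
tool_pos: [0.4429, -0.0051, 0.0924]
tool_rot: [-3.127, 0.03, 2.917]
contact_force: [-3.0, -3.8, 5.0]
opening: 0.0192
```

```bash
cat > arc.py <<'E'
from h import *
s=monitor.observe();p=s['tool_pos'][:2];v=p-c0
y=s['tool_rot'][2];xt=np.array([np.cos(y),np.sin(y)]);yt=np.array([np.sin(y),-np.cos(y)])
a=np.degrees(np.arctan2(v[1],v[0]))%360
print('r',np.hypot(*v).round(4),'ang',a.round(1),'togo',(a-91.1).round(1),'rot',s['tool_rot'].round(3),s['tool_pos'].round(4),'F',s['contact_force'].round(1),round(s['opening'],4),round(s['time'],2))
pr=p
t=a
while t>91.1:
    t=max(t-10,91.1);q=c0+.135*np.array([np.cos(np.radians(t)),np.sin(np.radians(t))]); d=q-pr; print(t.round(1),(d@xt).round(4),(d@yt).round(4)); pr=q
E
python3 arc.py
```

```text
r 0.1343 ang 180.3 togo 89.2 rot [-3.127  0.03   2.917] [ 0.4429 -0.0051  0.0924] F [-3.  -3.8  5. ] 0.0192 4.15
170.3 0.004 0.0231
160.3 -0.0007 0.0235
150.3 -0.0048 0.023
140.3 -0.0087 0.0218
130.3 -0.0124 0.02
120.3 -0.0157 0.0175
110.3 -0.0185 0.0145
100.3 -0.0207 0.0111Traceback (most recent call last):
  File "arc.py", line 9, in <module>
    t=max(t-10,91.1);q=c0+.135*np.array([np.cos(np.radians(t)),np.sin(np.radians(t))]); d=q-pr; print(t.round(1),(d@xt).round(4),(d@yt).round(4)); pr=q
                                                                                                      ^^^^^^^
AttributeError: 'float' object has no attribute 'round'
```

Tracking is smooth, so I'll continue.

carry_out --targets '[[[0.0035,0.023,0],0],[[-0.001,0.0235,0],0],[[-0.005,0.023,0],0],[[-0.009,0.022,0],0],[[-0.0125,0.02,0],0]]'

```text
time: 4.78
tool_pos: [0.4855, 0.1001, 0.092]
tool_rot: [-3.122, 0.018, 2.913]
contact_force: [0.3, -4.9, 1.8]
opening: 0.0192
```

```bash
python3 arc.py 2>/dev/null
```

```text
r 0.1391 ang 131.3 togo 40.2 rot [-3.122  0.018  2.913] [0.4855 0.1001 0.092 ] F [ 0.3 -4.9  1.8] 0.0192 4.78
121.3 -0.0186 0.0155
111.3 -0.0182 0.0149
101.3 -0.0205 0.0115
91.3 -0.0222 0.0078
```

carry_out --targets '[[[-0.0165,0.0165,0],0],[[-0.0182,0.0145,0],0],[[-0.0205,0.011,0],0],[[-0.013,0.0055,0],0],[[-0.006,0.002,0],0]]'

```text
time: 5.4
tool_pos: [0.5655, 0.1319, 0.0918]
tool_rot: [-3.116, 0.004, 2.911]
contact_force: [-10.4, -1.1, 8.8]
opening: 0.0192
```

```bash
python3 arc.py 2>/dev/null;python3 - <<'E'
from h import *
im=eyes.read_camera('wrist'); cv2.imwrite('pics/w3.png',im[:,:,::-1])
b=eyes.read_camera('side');a=eyes.read_camera('top')
cv2.imwrite('pics/top3.png',a[:,:,::-1]);cv2.imwrite('pics/side3.png',b[:,:,::-1])
cv2.imwrite('pics/c3.png',np.hstack([cv2.resize(a[95:265,175:375,::-1],None,fx=2,fy=2,interpolation=3),cv2.resize(b[115:285,185:385,::-1],None,fx=2,fy=2,interpolation=3)]))
E
```

```text
r 0.1368 ang 94.9 togo 3.8 rot [-3.116  0.004  2.911] [0.5655 0.1319 0.0918] F [-10.4  -1.1   8.8] 0.0192 5.4
```

View pics/c3.png

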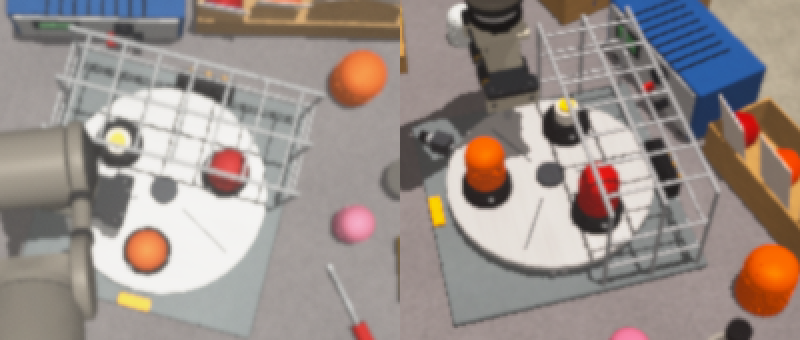

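The amber beacon is now at the front, near the pointer. I'll measure what is left of the turn from the lamp colours.

```bash
cat > ang.py <<'E'
import sys
from h import *
def ang(a):  # BGR top pic
    hsv=cv2.cvtColor(a,40); m=cv2.inRange(hsv,(5,150,100),(18,255,255));m[:190]=0;m[238:]=0;m[:,:225]=0;m[:,275:]=0
    ys,xs=np.nonzero(m);P=onplane('top',[[xs.mean(),ys.mean()]],0.115)[0][:2];v=P-c0
    print('amber',xs.mean(),ys.mean(),len(xs),P.round(4),'r',np.hypot(*v).round(4),'ang',np.degrees(np.arctan2(v[1],v[0])).round(2))
def ang2(b): # side
    hsv=cv2.cvtColor(b,40); m=cv2.inRange(hsv,(5,150,100),(18,255,255));m[:160]=0;m[225:]=0;m[:,:205]=0;m[:,:0]=0;m[:,255:]=0
    ys,xs=np.nonzero(m);P=onplane('side',[[xs.mean(),ys.mean()]],0.111)[0][:2];v=P-c0
    print('side',P.round(4),'r',np.hypot(*v).round(4),'ang',np.degrees(np.arctan2(v[1],v[0])).round(2))
if __name__=='__main__':
    ang(cv2.imread(sys.argv[1]));ang2(cv2.imread(sys.argv[2]))
E
python3 ang.py pics/top3.png pics/side3.png
python3 - <<'E'
from h import *
t=c0+.095*np.array([np.cos(F),np.sin(F)]);print('load',t,proj('top',[[*t,.115]]),proj('side',[[*t,.111]]))
E
```

```text
amber 247.94932432432432 219.8310810810811 296 [0.4852 0.0185] r 0.0948 ang 166.05
side [0.4817 0.0148] r 0.0974 ang 168.64
load [0.48498193 0.01842166] [[247.96025585 219.8927478 ]] [[227.70375817 195.30342747]]
```

The top view gives 166.05°, on target, and the side view suggests up to 2.5° short. The 10 N reaction indicates the detent is holding. I'll release and see where the disc settles.

carry_out --targets '[[[0,0,0],0],[[0,0,0],0],[[0,0,0],0]]' --fingers 0.5

```text
time: 5.92
tool_pos: [0.5651, 0.1324, 0.0916]
tool_rot: [-3.117, 0.006, 2.913]
contact_force: [-0.3, 0.6, 0.2]
opening: 0.0439
```

```bash
python3 arc.py 2>/dev/null;python3 - <<'E'
from h import *
import ang
im=eyes.read_camera('wrist'); cv2.imwrite('pics/w4.png',im[:,:,::-1])
a=eyes.read_camera('top');b=eyes.read_camera('side')
ang.ang(a[:,:,::-1].copy());ang.ang2(b[:,:,::-1].copy())
E
```

```text
r 0.1373 ang 95.1 togo 4.0 rot [-3.117  0.006  2.913] [0.5651 0.1324 0.0916] F [-0.3  0.6  0.2] 0.0439 5.92
amber 248.02033898305083 219.89491525423728 295 [0.485  0.0183] r 0.095 ang 166.2
side [0.4819 0.0148] r 0.0972 ang 168.6
```

View pics/w4.png

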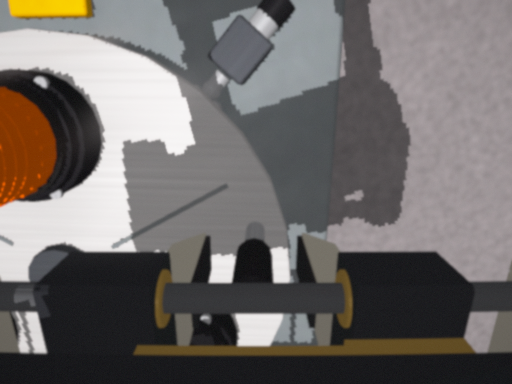

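```bash
python3 - <<'E'
from h import *
for a in(91.1,94,97):
    q=c0+.135*np.array([np.cos(np.radians(a)),np.sin(np.radians(a))]);print(a,q,proj('wrist',[[*q,.117],[*q,.075],[*q,.047]]).round(0).tolist())
# pointer edges + lamp base in wrist
w=cv2.imread('pics/w4.png')
print(onplane('wrist',[[0,86],[0,190]],.075))
# symmetric check top pic: dome vs pointer
E
```

```text
91.1 [0.57460835 0.13057512] [[255.0, 294.0], [256.0, 251.0], [257.0, 231.0]]
94 [0.56778288 0.13027115] [[251.0, 281.0], [253.0, 240.0], [254.0, 222.0]]
97 [0.56074764 0.12959373] [[245.0, 268.0], [249.0, 229.0], [250.0, 212.0]]
[[ 4.56770835e-01  2.44709391e-02  7.50000000e-02]
 [ 5.07766516e-01 -1.91990571e-04  7.50000000e-02]]
```

In the wrist view the handle's foot is at row ~231, matching the clicked-home prediction (91.1°). Nothing moved on release and the forces are near zero, so the table is clicked home. I'll retract upward, open the fingers and turn so joint 6 is near zero.

carry_out --targets '[[[0,0,-0.03],0],[[0,0,-0.035],0],[[0,0,-0.035],0],[[0,0,-0.02],0.18],[[0,0,0],0.18],[[0,0,0],0.18],[[0,0,0],0.18],[[0,0,0],0.18],[[0,0,0],0.18],[[0,0,0],0.18]]' --fingers 0

```text
time: 7.32
tool_pos: [0.5649, 0.1358, 0.2155]
tool_rot: [-3.141, 0.025, 1.612]
contact_force: [-0.8, 0.4, -0.1]
opening: 0.0919
```

```bash
python3 - <<'E'
from h import *
import ang
a=eyes.read_camera('top');b=eyes.read_camera('side')
ang.ang(a[:,:,::-1].copy());ang.ang2(b[:,:,::-1].copy())
print(monitor.observe()['tool_rot'])
to([0.485,0.0184,0.19])
E
```

```text
amber 248.013698630137 219.90753424657535 292 [0.4849 0.0183] r 0.095 ang 166.19
side [0.4811 0.0134] r 0.0978 ang 169.51
[-3.14068952  0.024859    1.61721843]
t 7.42 pos [0.5649 0.1358 0.2154] yaw 1.6172 J6 0.078 shift [-0.1129 -0.0852  0.0283] F [ 0.5 -0.4 -0.6] open 0.0916
```

carry_out --targets '[[[-0.037,-0.028,0.008],0],[[-0.037,-0.028,0.008],0],[[-0.037,-0.028,0.008],0],[[0,0,0],0]]'

```text
time: 7.92
tool_pos: [0.4847, 0.0176, 0.1933]
tool_rot: [-3.141, 0.025, 1.638]
contact_force: [0.5, 0.5, -0.4]
opening: 0.0921
```

```bash
python3 - <<'E'
from h import *
print(monitor.observe()['tool_rot'])
im=eyes.read_camera('wrist'); cv2.imwrite('pics/w5.png',im[:,:,::-1])
to([0.485,0.0184,0.09])
q=[0.485,0.0184]
print(proj('wrist',[[*q,.144],[*q,.111],[*q,.078]]))
b=eyes.read_camera('side');cv2.imwrite('pics/c5.png',cv2.resize(b[95:285,125:325,::-1],None,fx=3,fy=3,interpolation=3))
E
```

```text
[-3.14126174  0.02505838  1.63778006]
t 7.97 pos [0.486  0.0185 0.1937] yaw 1.6379 J6 -0.16 shift [ 0.0025 -0.0011  0.1037] F [-0.1  0.5  0.1] open 0.0919
[[249.9086919  213.62179958]
 [250.21376564 196.95141482]
 [250.45221034 183.94094666]]
```

View pics/w5.png

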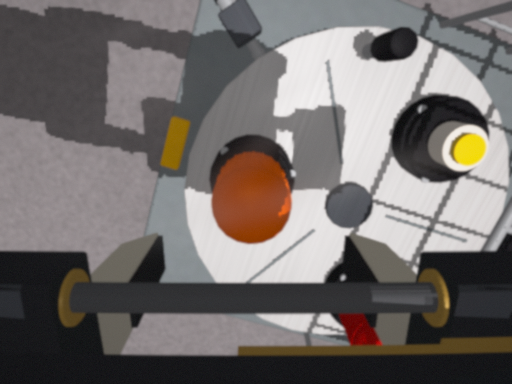

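View pics/c5.png

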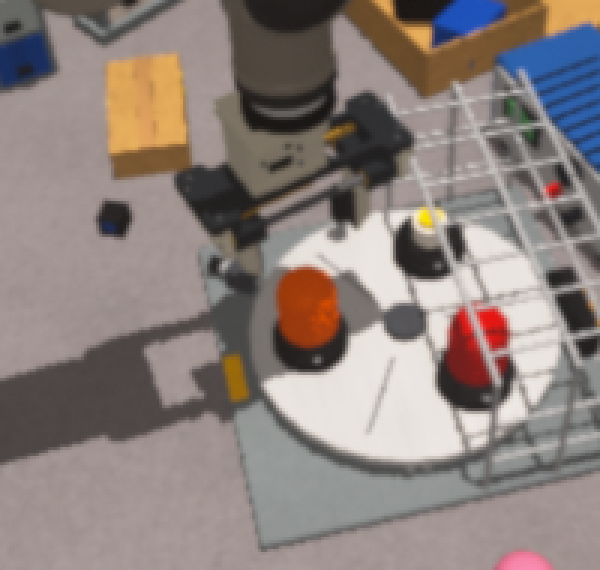

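The amber dome sits at (252,197) in the wrist view and the prediction is (250,197), so the tool is centred. I'll descend.

carry_out --targets '[[[0.0025,-0.001,0.02],0],[[0,0,0.022],0],[[0,0,0.022],0],[[0,0,0.022],0],[[0,0,0.01],0]]'

```text
time: 8.65
tool_pos: [0.4923, 0.0238, 0.0974]
tool_rot: [3.13, 0.025, 1.653]
contact_force: [-0.5, 0.9, 0.6]
opening: 0.0918
```

```bash
python3 - <<'E'
from h import *
print(monitor.observe()['tool_rot'])
to([0.485,0.0184,0.09])
E
```

```text
[3.13023006 0.02494022 1.65330441]
t 8.65 pos [0.4923 0.0238 0.0974] yaw 1.6533 J6 -0.157 shift [-0.0046 -0.0079  0.0074] F [-0.5  0.9  0.6] open 0.0918
```

carry_out --targets '[[[-0.0045,-0.008,0.007],0],[[0,0,0],0]]'

```text
time: 8.9
tool_pos: [0.485, 0.019, 0.0901]
tool_rot: [3.13, 0.025, 1.656]
contact_force: [0.3, 0.5, 0.4]
opening: 0.0917
```

```bash
python3 - <<'E'
from h import *
print(monitor.observe()['tool_rot'])
to([0.485,0.0184,0.09])
E
```

```text
[3.13025816 0.02485343 1.65609348]
t 8.9 pos [0.485  0.019  0.0901] yaw 1.6561 J6 -0.171 shift [-0.0006 -0.      0.0001] F [0.3 0.5 0.4] open 0.0917
```

carry_out --targets '[[[0,0,0],0],[[0,0,0],0],[[0,0,0],0],[[0,0,0],0],[[0,0,0],0]]' --fingers 1 --grip_force 15

```text
time: 9.52
tool_pos: [0.4839, 0.0189, 0.0915]
tool_rot: [3.132, 0.025, 1.656]
contact_force: [0.8, -0.8, 0.2]
opening: 0.0565
```

```bash
python3 - <<'E'
from h import *
s=monitor.observe();print(s['tool_rot'],s['torque'])
to([0.485,0.0184,0.09])
E
```

```text
[3.13187304 0.0251063  1.65641144] [-0.13734392 -0.05282457  0.03616167]
t 9.53 pos [0.4839 0.0189 0.0915] yaw 1.6564 J6 -0.171 shift [-0.0005  0.0011  0.0015] F [ 0.8 -0.8  0.2] open 0.0565
```

The dome is gripped (opening 56.5 mm). I'll try counter-clockwise first, with a small turn.

carry_out --targets '[[[0,0,0],-0.08],[[0,0,0],-0.08],[[0,0,0],-0.08]]'

```text
time: 9.9
tool_pos: [0.4831, 0.0187, 0.0916]
tool_rot: [3.139, 0.026, 1.901]
contact_force: [-2.4, 1.3, -0.2]
opening: 0.0564
```

```bash
python3 - <<'E'
from h import *
s=monitor.observe();print(s['tool_rot'],s['torque'])
to([0.485,0.0184,0.09])
E
```

```text
[3.13947343 0.02574564 1.90075795] [ 0.08239426  0.27678509 -0.50748166]
t 9.9 pos [0.4831 0.0187 0.0916] yaw 1.9008 J6 -0.417 shift [-0.0009  0.0017  0.0016] F [-2.4  1.3 -0.2] open 0.0564
```

After 14° counter-clockwise the torque is 0.51 N·m, well above the 0.1–0.2 expected for free turning, so this is probably the stop. I'll try clockwise.

carry_out --targets '[[[0,0,0],0.08],[[0,0,0],0.08],[[0,0,0],0.08]]'

```text
time: 10.28
tool_pos: [0.4834, 0.019, 0.0915]
tool_rot: [3.133, 0.024, 1.655]
contact_force: [-1.0, 0.0, 1.7]
opening: 0.0563
```

```bash
python3 - <<'E'
from h import *
s=monitor.observe();print(s['tool_rot'],s['torque'])
to([0.485,0.0184,0.09])
E
```

```text
[3.13274291 0.02416135 1.65540662] [-0.00484104  0.31272618  0.10760157]
t 10.28 pos [0.4834 0.019  0.0915] yaw 1.6554 J6 -0.171 shift [-0.0007  0.0015  0.0015] F [-1.   0.   1.7] open 0.0563
```

carry_out --targets '[[[0,0,0],0.08],[[0,0,0],0.08],[[0,0,0],0.08]]'

```text
time: 10.65
tool_pos: [0.4839, 0.0191, 0.092]
tool_rot: [3.126, 0.021, 1.408]
contact_force: [-0.1, 0.4, 1.7]
opening: 0.0563
```

```bash
python3 - <<'E'
from h import *
import ang
s=monitor.observe();print(s['tool_rot'],s['torque'])
to([0.485,0.0184,0.09])
b=eyes.read_camera('side');cv2.imwrite('pics/c6.png',cv2.resize(b[95:285,125:325,::-1],None,fx=3,fy=3,interpolation=3))
w=eyes.read_camera('wrist');cv2.imwrite('pics/w6.png',w[:,:,::-1])
E
```

```text
[3.12615004 0.0212037  1.40790452] [-0.02119892  0.43353414  0.08370266]
t 10.65 pos [0.4839 0.0191 0.092 ] yaw 1.4079 J6 0.076 shift [-0.0004  0.0012  0.0021] F [-0.1  0.4  1.7] open 0.0563
```

View pics/c6.png

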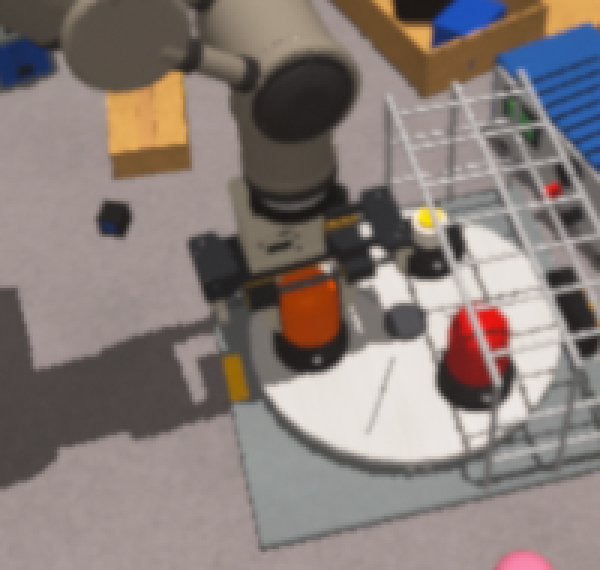

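View pics/w6.png

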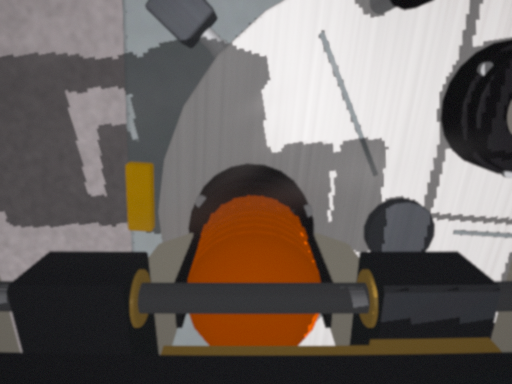

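Clockwise turns freely at about 0.1 N·m, so this is a left-hand thread that loosens clockwise. The disc hasn't moved. I'll keep going clockwise.

carry_out --targets '[[[0,0,0],0.15],[[0,0,0],0.15],[[0,0,0],0.15],[[0,0,0],0.15],[[0,0,0],0.15],[[0,0,0],0.15]]' --grip_force 20

```text
time: 11.5
tool_pos: [0.4847, 0.0183, 0.0938]
tool_rot: [3.113, -0.001, 0.495]
contact_force: [-2.3, -0.8, 4.1]
opening: 0.0561
```

```bash
python3 - <<'E'
from h import *
s=monitor.observe();print(s['tool_rot'],s['torque'])
to([0.485,0.0184,0.09])
E
```

```text
[ 3.11288669e+00 -5.99237108e-04  4.94718951e-01] [-0.15882441  0.63689584 -0.00770042]
t 11.5 pos [0.4847 0.0183 0.0938] yaw 0.4947 J6 0.99 shift [ 0.0003 -0.0001  0.0038] F [-2.3 -0.8  4.1] open 0.0561
```

carry_out --targets '[[[0,0,0],0.15],[[0,0,0],0.15],[[0,0,0],0.15],[[0,0,0],0.15],[[0,0,0],0.15],[[0,0,0],0.15],[[0,0,0],0.15]]'

```text
time: 12.38
tool_pos: [0.4841, 0.0177, 0.0937]
tool_rot: [3.127, -0.025, -0.575]
contact_force: [-0.1, -0.6, -5.6]
opening: 0.0565
```

```bash
python3 - <<'E'
from h import *
s=monitor.observe();print(s['tool_rot'],s['torque'])
to([0.485,0.0184,0.09])
b=eyes.read_camera('side');cv2.imwrite('pics/c7.png',cv2.resize(b[95:285,125:325,::-1],None,fx=3,fy=3,interpolation=3))
E
```

```text
[ 3.12671966 -0.02482046 -0.57517428] [0.01606973 0.35510598 0.21849738]
t 12.38 pos [0.4841 0.0177 0.0937] yaw -0.5752 J6 2.061 shift [ 0.0003 -0.0012  0.0037] F [-0.1 -0.6 -5.6] open 0.0565
```

View pics/c7.png

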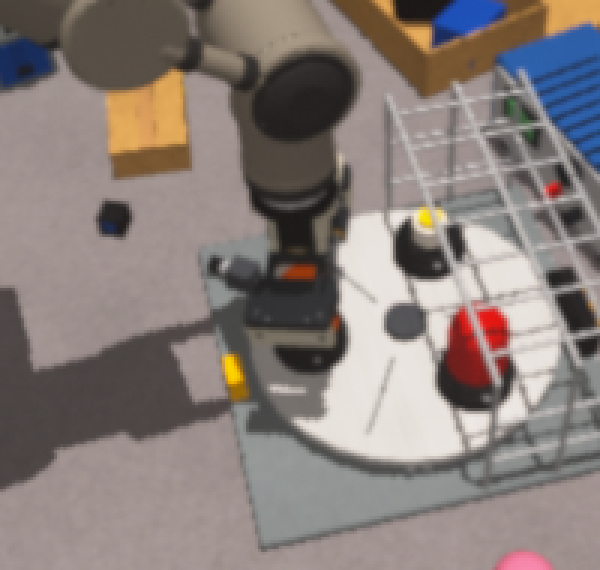

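The dome has turned about 127°. I'll lift gently and watch the force.

carry_out --targets '[[[0,0,-0.006],0],[[0,0,-0.01],0],[[0,0,-0.01],0]]' --grip_force 25

```text
time: 12.8
tool_pos: [0.48, 0.0196, 0.1104]
tool_rot: [3.123, -0.011, -0.569]
contact_force: [7.0, 1.8, -34.1]
opening: 0.0555
```

```bash
python3 - <<'E'
from h import *
s=monitor.observe();print(s['tool_rot'],s['torque'])
to([0.485,0.0184,0.205])
b=eyes.read_camera('side');cv2.imwrite('pics/c8.png',cv2.resize(b[95:285,125:325,::-1],None,fx=3,fy=3,interpolation=3))
E
```

```text
[ 3.12266567 -0.01083599 -0.56923635] [ 0.56460851 -1.02314352 -0.03325736]
t 12.8 pos [0.48   0.0196 0.1104] yaw -0.5692 J6 2.052 shift [ 0.0059  0.0001 -0.0945] F [  7.    1.8 -34.1] open 0.0555
```

View pics/c8.png

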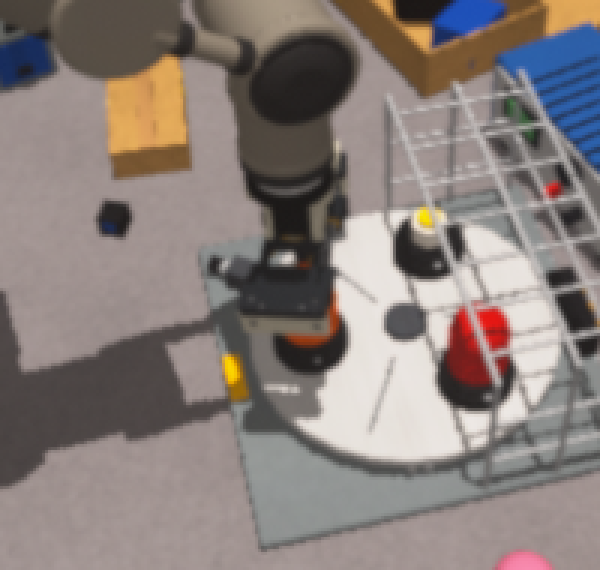

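The grip slid 17 mm up the dome at 34 N, so the thread still holds it. I'll open, lower and rewind to regrip with plenty of twist range both ways, and check the dome.

carry_out --targets '[[[0,0,0],0],[[0,0,0],0],[[0.003,0,0.006],0],[[0,0,0.006],0]]' --fingers 0.1

```text
time: 13.35
tool_pos: [0.4846, 0.0175, 0.1002]
tool_rot: [3.125, -0.015, -0.561]
contact_force: [0.1, 0.6, 0.2]
opening: 0.0819
```

```bash
python3 - <<'E'
from h import *
import ang
s=monitor.observe();print(s['tool_rot'],s['torque'])
to([0.485,0.0184,0.09])
w=eyes.read_camera('wrist');cv2.imwrite('pics/w9.png',w[:,:,::-1])
b=eyes.read_camera('side');cv2.imwrite('pics/c9.png',cv2.resize(b[155:255,155:285,::-1],None,fx=5,fy=5,interpolation=3))
E
```

```text
[ 3.12482977 -0.01513453 -0.56076107] [ 0.03339793  0.16798513 -0.01471831]
t 13.35 pos [0.4846 0.0175 0.1002] yaw -0.5608 J6 2.041 shift [-0.0003 -0.0012  0.0102] F [0.1 0.6 0.2] open 0.0819
```

View pics/w9.png

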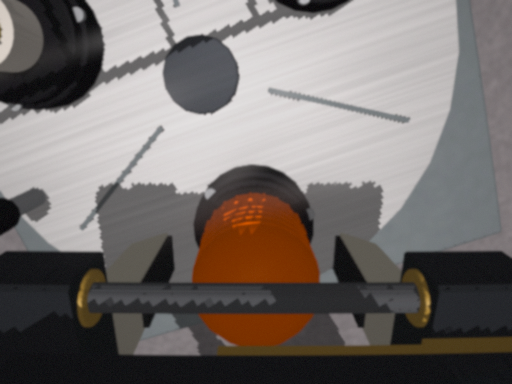

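View pics/c9.png

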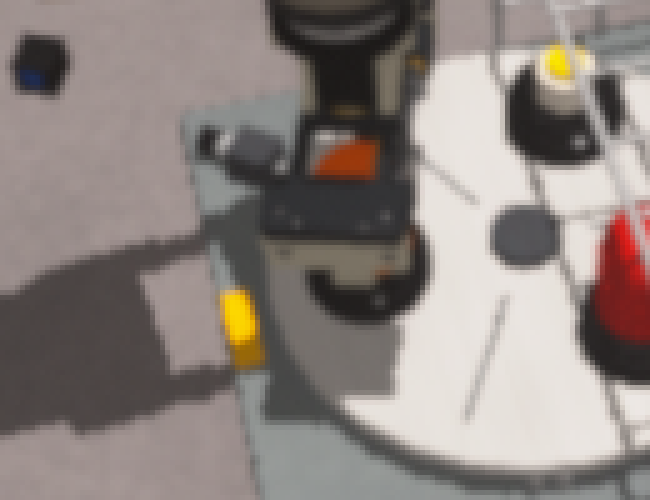

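The dome is still seated and the table still home. I'll rewind the wrist with the fingers open, then lower to grip height.

carry_out --targets '[[[0,0,0],-0.18],[[0,0,0],-0.18],[[0,0,0],-0.18],[[0,0,0],-0.18],[[0,0,0],-0.18],[[0,0,0],-0.18],[[0,0,0],-0.18],[[0,0,0],-0.18],[[0,0,0],-0.18],[[0,0,0],-0.18]]' --fingers 0

```text
time: 14.7
tool_pos: [0.4839, 0.0176, 0.1002]
tool_rot: [3.133, 0.021, 1.3]
contact_force: [-0.2, 0.2, -0.3]
opening: 0.0919
```

carry_out --targets '[[[0,0,0],-0.18],[[0,0,0],-0.18],[[0,0,0],0]]'

```text
time: 15.08
tool_pos: [0.4839, 0.0176, 0.1004]
tool_rot: [3.141, 0.022, 1.671]
contact_force: [-0.6, 0.5, -0.3]
opening: 0.0919
```

```bash
python3 - <<'E'
from h import *
s=monitor.observe();print(s['tool_rot'],s['torque'])
to([0.485,0.0184,0.088])
E
```

```text
[3.14071585 0.02239545 1.67133798] [-0.07169899  0.08686418 -0.00025384]
t 15.07 pos [0.4839 0.0176 0.1004] yaw 1.6713 J6 -0.191 shift [0.001  0.0012 0.0124] F [-0.6  0.5 -0.3] open 0.0919
```

carry_out --targets '[[[0.001,0.001,0.008],0],[[0,0,0.005],0],[[0,0,0],0]]'

```text
time: 15.45
tool_pos: [0.4848, 0.0185, 0.0863]
tool_rot: [3.141, 0.022, 1.664]
contact_force: [0.2, -0.0, 0.2]
opening: 0.0915
```

carry_out --targets '[[[0,0,0],0],[[0,0,0],0],[[0,0,0],0],[[0,0,0],0],[[0,0,0],0],[[0,0,0],0]]' --fingers 1 --grip_force 25

```text
time: 16.2
tool_pos: [0.4836, 0.0185, 0.0863]
tool_rot: [-3.14, 0.022, 1.663]
contact_force: [-0.6, 0.4, -0.6]
opening: 0.056
```

```bash
cat > st.py <<'E'
from h import *
s=monitor.observe();print('rot',s['tool_rot'].round(3),'tq',s['torque'].round(3),'eff6',s['joint_efforts'][5].round(3))
to([0.485,0.0184,0.09])
E
python3 st.py
```

```text
rot [-3.14   0.022  1.663] tq [-0.084  0.147 -0.021] eff6 -0.003
t 16.2 pos [0.4836 0.0185 0.0863] yaw 1.6633 J6 -0.18 shift [-0.0003  0.0014 -0.0037] F [-0.6  0.4 -0.6] open 0.056
```

carry_out --targets '[[[0,0,0],0.1],[[0,0,0],0.1]]'

```text
time: 16.45
tool_pos: [0.4836, 0.0187, 0.086]
tool_rot: [3.139, 0.022, 1.458]
contact_force: [0.7, -0.6, -2.1]
opening: 0.0558
```

```bash
python3 st.py
```

```text
rot [3.139 0.022 1.458] tq [0.028 0.233 0.138] eff6 -0.925
t 16.45 pos [0.4836 0.0187 0.086 ] yaw 1.4584 J6 0.025 shift [-0.0002  0.0014 -0.004 ] F [ 0.7 -0.6 -2.1] open 0.0558
```

carry_out --targets '[[[0,0,0],0.1],[[0,0,0],0.1]]'

```text
time: 16.7
tool_pos: [0.4837, 0.0187, 0.0856]
tool_rot: [3.135, 0.021, 1.254]
contact_force: [0.5, 3.3, 0.1]
opening: 0.0558
```

```bash
python3 st.py
```

```text
rot [3.135 0.021 1.254] tq [0.283 0.271 0.78 ] eff6 -0.229
t 16.7 pos [0.4837 0.0187 0.0856] yaw 1.2539 J6 0.23 shift [ 0.      0.0014 -0.0044] F [0.5 3.3 0.1] open 0.0558
```

carry_out --targets '[[[0,0,0],0.08]]'

```text
time: 16.82
tool_pos: [0.4839, 0.0187, 0.0856]
tool_rot: [3.132, 0.021, 1.173]
contact_force: [0.8, -0.4, -1.9]
opening: 0.0561
```

```bash
python3 st.py
```

```text
rot [3.132 0.021 1.173] tq [-0.247  0.142  0.113] eff6 -0.717
t 16.82 pos [0.4839 0.0187 0.0856] yaw 1.1727 J6 0.312 shift [ 0.      0.0011 -0.0044] F [ 0.8 -0.4 -1.9] open 0.0561
```

carry_out --targets '[[[0,0,0],0.08]]'

```text
time: 16.95
tool_pos: [0.4839, 0.019, 0.0853]
tool_rot: [3.131, 0.02, 1.091]
contact_force: [-0.0, 1.8, -2.7]
opening: 0.0561
```

```bash
python3 st.py; python3 - <<'E'
from h import *
b=eyes.read_camera('side');cv2.imwrite('pics/c10.png',cv2.resize(b[155:255,155:285,::-1],None,fx=5,fy=5,interpolation=3))
import ang
a=eyes.read_camera('top');cv2.imwrite('pics/c11.png',cv2.resize(a[95:265,175:375,::-1],None,fx=3,fy=3,interpolation=3))
E
```

```text
rot [3.131 0.02  1.091] tq [0.279 0.326 0.193] eff6 -0.634
t 16.95 pos [0.4839 0.019  0.0853] yaw 1.0907 J6 0.394 shift [-0.0001  0.0013 -0.0047] F [-0.   1.8 -2.7] open 0.0561
```

View pics/c10.png

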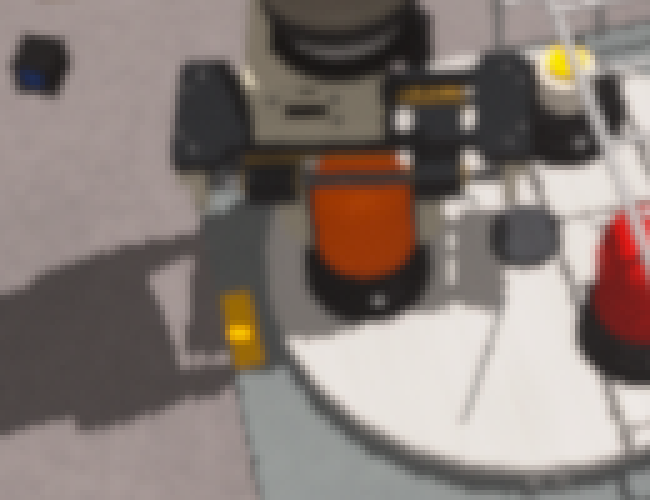

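View pics/c11.png

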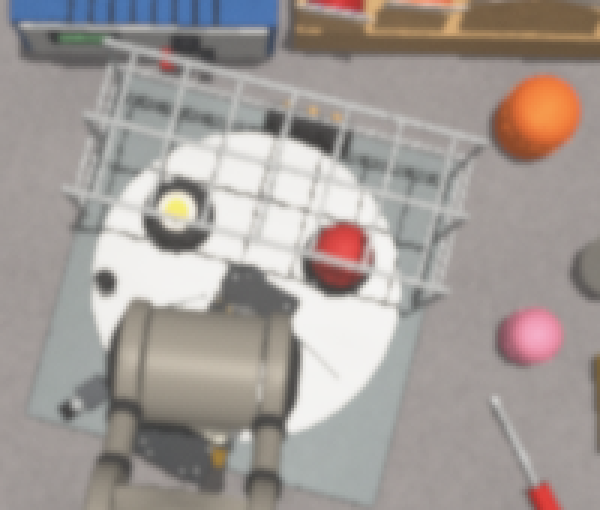

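The torque readings jump around, which looks like stick-slip. I'll sample the other direction row by row for a fair comparison.

carry_out --targets '[[[0,0,0],-0.08],[[0,0,0],-0.08]]'

```text
time: 17.3
tool_pos: [0.4838, 0.0188, 0.0855]
tool_rot: [3.135, 0.021, 1.26]
contact_force: [-2.7, 0.2, 3.1]
opening: 0.0558
```

```bash
python3 st.py
```

```text
rot [3.135 0.021 1.26 ] tq [-0.022  0.572 -0.164] eff6 0.817
t 17.3 pos [0.4838 0.0188 0.0855] yaw 1.2597 J6 0.225 shift [-0.0001  0.0013 -0.0045] F [-2.7  0.2  3.1] open 0.0558
```

carry_out --targets '[[[0,0,0],-0.08]]'

```text
time: 17.42
tool_pos: [0.4838, 0.0187, 0.0857]
tool_rot: [3.137, 0.022, 1.344]
contact_force: [-1.8, 0.5, 1.7]
opening: 0.0559
```

```bash
python3 st.py
```

```text
rot [3.137 0.022 1.344] tq [ 0.025  0.458 -0.046] eff6 0.788
t 17.43 pos [0.4838 0.0187 0.0857] yaw 1.3441 J6 0.14 shift [-0.0002  0.0013 -0.0043] F [-1.8  0.5  1.7] open 0.0559
```

carry_out --targets '[[[0,0,0],-0.08]]'

```text
time: 17.55
tool_pos: [0.4836, 0.0188, 0.0859]
tool_rot: [3.139, 0.022, 1.429]
contact_force: [-2.2, -0.4, 2.2]
opening: 0.0555
```

```bash
python3 st.py
```

```text
rot [3.139 0.022 1.429] tq [ 0.     0.382 -0.1  ] eff6 0.782
t 17.55 pos [0.4836 0.0188 0.0859] yaw 1.4285 J6 0.056 shift [-0.0003  0.0014 -0.0041] F [-2.2 -0.4  2.2] open 0.0555
```

carry_out --targets '[[[0,0,0],-0.08]]'

```text
time: 17.68
tool_pos: [0.4837, 0.0188, 0.0861]
tool_rot: [3.141, 0.022, 1.513]
contact_force: [-0.8, -0.1, 1.9]
opening: 0.0558
```

```bash
python3 st.py
```

```text
rot [3.141 0.022 1.513] tq [ 0.008  0.295 -0.119] eff6 0.791
t 17.68 pos [0.4837 0.0188 0.0861] yaw 1.5129 J6 -0.029 shift [-0.0004  0.0014 -0.0039] F [-0.8 -0.1  1.9] open 0.0558
```

carry_out --targets '[[[0,0,0],-0.08]]'

```text
time: 17.8
tool_pos: [0.4835, 0.0189, 0.0862]
tool_rot: [-3.141, 0.022, 1.597]
contact_force: [-2.3, 0.7, 2.4]
opening: 0.0558
```

```bash
python3 st.py
```

```text
rot [-3.141  0.022  1.597] tq [ 0.023  0.329 -0.088] eff6 0.788
t 17.8 pos [0.4835 0.0189 0.0862] yaw 1.5973 J6 -0.113 shift [-0.0006  0.0015 -0.0037] F [-2.3  0.7  2.4] open 0.0558
```

Counter-clockwise is steady here: 29° at a constant ~0.1 N·m with a slight rise. The clockwise readings jumped up to 0.78 N·m, so the dome was slipping against its stop there. My first reading came from a single noisy sample and was wrong. The failed lift agrees, so the thread is right-hand. I'll turn counter-clockwise.

carry_out --targets '[[[0,0,0],-0.12],[[0,0,0],-0.12],[[0,0,0],-0.12],[[0,0,0],-0.12]]'

```text
time: 18.3
tool_pos: [0.4833, 0.0186, 0.0869]
tool_rot: [-3.13, 0.019, 2.101]
contact_force: [-1.5, 0.2, -0.3]
opening: 0.0558
```

```bash
python3 st.py
```

```text
rot [-3.13   0.019  2.101] tq [-0.056  0.223 -0.011] eff6 1.295
t 18.3 pos [0.4833 0.0186 0.0869] yaw 2.1007 J6 -0.617 shift [-0.0011  0.0013 -0.0031] F [-1.5  0.2 -0.3] open 0.0558
```

carry_out --targets '[[[0,0,0],-0.12],[[0,0,0],-0.12],[[0,0,0],-0.12],[[0,0,0],-0.12]]'

```text
time: 18.8
tool_pos: [0.4831, 0.0183, 0.0872]
tool_rot: [-3.122, 0.011, 2.605]
contact_force: [-1.3, 0.4, 0.2]
opening: 0.0556
```

```bash
python3 st.py
```

```text
rot [-3.122  0.011  2.605] tq [ 0.031  0.264 -0.037] eff6 1.291
t 18.8 pos [0.4831 0.0183 0.0872] yaw 2.6045 J6 -1.121 shift [-0.0016  0.001  -0.0028] F [-1.3  0.4  0.2] open 0.0556
```

carry_out --targets '[[[0,0,0],-0.12],[[0,0,0],-0.12],[[0,0,0],-0.12],[[0,0,0],-0.12]]'

```text
time: 19.3
tool_pos: [0.4819, 0.0177, 0.0868]
tool_rot: [-3.119, -0.002, 3.108]
contact_force: [-1.2, -2.4, -5.2]
opening: 0.0558
```

```bash
python3 st.py
```

```text
rot [-3.119e+00 -2.000e-03  3.108e+00] tq [-0.248  0.155 -0.295] eff6 1.07
t 19.3 pos [0.4819 0.0177 0.0868] yaw 3.1078 J6 -1.625 shift [-0.003   0.0008 -0.0032] F [-1.2 -2.4 -5.2] open 0.0558
```

The readings turned noisy again at the end, so I'll do a small lift test here.

carry_out --targets '[[[0,0,-0.004],0],[[0,0,-0.004],0]]'

```text
time: 19.55
tool_pos: [0.4803, 0.0179, 0.0898]
tool_rot: [-3.12, -0.008, 3.108]
contact_force: [7.8, -1.7, -32.2]
opening: 0.0556
```

```bash
python3 st.py;  python3 - <<'E'
from h import *
b=eyes.read_camera('side');cv2.imwrite('pics/c12.png',cv2.resize(b[155:255,155:285,::-1],None,fx=5,fy=5,interpolation=3))
w=eyes.read_camera('wrist');cv2.imwrite('pics/w12.png',w[:,:,::-1])
E
```

```text
rot [-3.12  -0.008  3.108] tq [ 0.126 -1.268  0.142] eff6 0.111
t 19.55 pos [0.4803 0.0179 0.0898] yaw 3.1078 J6 -1.626 shift [-0.0047  0.0006 -0.0003] F [  7.8  -1.7 -32.2] open 0.0556
```

View pics/c12.png

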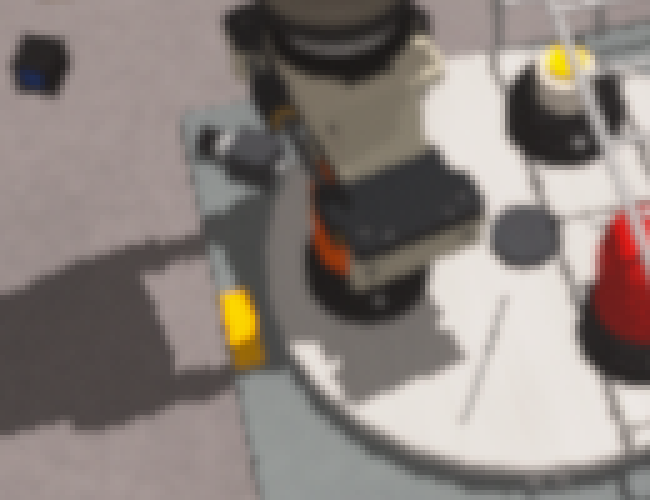

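View pics/w12.png

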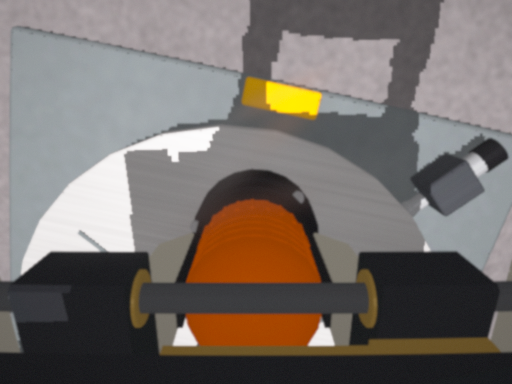

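It is still held (32 N), but 115° from the tightening stop is within the release range once the 4–8° of stop travel is added. I'll relax the pull and continue counter-clockwise in sampled steps.

carry_out --targets '[[[0,0,0.004],0],[[-0.002,0,0.001],-0.08]]'

```text
time: 19.9
tool_pos: [0.4819, 0.018, 0.0855]
tool_rot: [-3.121, -0.011, -3.096]
contact_force: [-8.6, -0.1, 10.1]
opening: 0.0559
```

```bash
python3 st.py
```

```text
rot [-3.121 -0.011 -3.096] tq [ 0.29   1.363 -0.277] eff6 0.955
t 19.9 pos [0.4819 0.018  0.0855] yaw -3.0957 J6 -1.706 shift [-0.0031  0.0002 -0.0046] F [-8.6 -0.1 10.1] open 0.0559
```

carry_out --targets '[[[0,0,0],-0.08]]'

```text
time: 20.02
tool_pos: [0.4817, 0.0181, 0.0863]
tool_rot: [-3.122, -0.013, -3.014]
contact_force: [-3.9, -1.4, 5.9]
opening: 0.056
```

```bash
python3 st.py
```

```text
rot [-3.122 -0.013 -3.014] tq [ 0.185  0.472 -0.126] eff6 0.77
t 20.02 pos [0.4817 0.0181 0.0863] yaw -3.0141 J6 -1.788 shift [-0.0032 -0.0001 -0.0037] F [-3.9 -1.4  5.9] open 0.056
```

carry_out --targets '[[[0,0,0],-0.08]]'

```text
time: 20.15
tool_pos: [0.4818, 0.0181, 0.0873]
tool_rot: [-3.123, -0.014, -2.932]
contact_force: [-3.8, 0.2, 4.5]
opening: 0.0558
```

```bash
python3 st.py
```

```text
rot [-3.123 -0.014 -2.932] tq [ 0.15   0.487 -0.163] eff6 0.759
t 20.15 pos [0.4818 0.0181 0.0873] yaw -2.9323 J6 -1.869 shift [-0.0032 -0.0004 -0.0027] F [-3.8  0.2  4.5] open 0.0558
```

carry_out --targets '[[[0,0,0],-0.08]]'

```text
time: 20.27
tool_pos: [0.4817, 0.018, 0.0882]
tool_rot: [-3.124, -0.015, -2.85]
contact_force: [-2.7, -1.9, 1.6]
opening: 0.0559
```

```bash
python3 st.py
```

```text
rot [-3.124 -0.015 -2.85 ] tq [-0.155  0.482 -0.201] eff6 0.707
t 20.27 pos [0.4817 0.018  0.0882] yaw -2.8505 J6 -1.951 shift [-0.0033 -0.0006 -0.0019] F [-2.7 -1.9  1.6] open 0.0559
```

carry_out --targets '[[[0,0,0],-0.08]]'

```text
time: 20.4
tool_pos: [0.4814, 0.0177, 0.0884]
tool_rot: [-3.125, -0.016, -2.769]
contact_force: [-0.2, -3.0, -9.0]
opening: 0.0558
```

```bash
python3 st.py
```

```text
rot [-3.125 -0.016 -2.769] tq [-0.327  0.03  -0.27 ] eff6 0.554
t 20.4 pos [0.4814 0.0177 0.0884] yaw -2.7688 J6 -2.033 shift [-0.0036 -0.0006 -0.0017] F [-0.2 -3.  -9. ] open 0.0558
```

carry_out --targets '[[[0,0,0],-0.1],[[0,0,0],-0.1],[[0,0,-0.004],0]]'

```text
time: 20.78
tool_pos: [0.4807, 0.0172, 0.0898]
tool_rot: [-3.129, -0.021, -2.566]
contact_force: [7.6, -2.1, -33.3]
opening: 0.056
```

```bash
cat > smp.py <<'E'
from h import *
for k in range(3):
    s=monitor.observe();print(round(s['time'],2),'tq',s['torque'].round(3),'F',s['contact_force'].round(1),'eff6',s['joint_efforts'][5].round(2),'pos',s['tool_pos'].round(4),'yaw',s['tool_rot'][2].round(3),'qv6',s['qvel'][5].round(3))
    im=eyes.read_camera('side')
E
python3 smp.py
```

```text
20.77 tq [ 0.044 -1.167  0.107] F [  7.6  -2.1 -33.3] eff6 -0.3 pos [0.4807 0.0172 0.0898] yaw -2.566 qv6 0.017
20.82 tq [ 0.257 -0.835  0.157] F [  5.5  -1.5 -26.5] eff6 0.06 pos [0.4807 0.0172 0.09  ] yaw -2.567 qv6 0.011
20.88 tq [ 0.281 -0.783  0.164] F [  6.5  -1.8 -24.6] eff6 0.14 pos [0.4807 0.0172 0.0899] yaw -2.567 qv6 0.002
```

Still held. The torques don't give a clear answer, so I need direct evidence of whether the dome turns with the fingers or slips. I'll compare the dome's texture in wrist pictures across a small twist.

carry_out --targets '[[[-0.002,0,0.004],0],[[0,0,0.001],0.05]]' --grip_force 30

```text
time: 21.18
tool_pos: [0.4815, 0.0176, 0.0863]
tool_rot: [-3.128, -0.023, -2.62]
contact_force: [-3.8, -1.6, 7.3]
opening: 0.0559
```

```bash
python3 smp.py; python3 - <<'E'
from h import *
w=eyes.read_camera('wrist');cv2.imwrite('pics/wa.png',w[:,:,::-1])
z=lambda f:cv2.resize(cv2.imread(f)[165:355,170:340],None,fx=2.3,fy=2.3,interpolation=2)
cv2.imwrite('pics/cmpa.png',np.hstack([z('pics/wa.png'),z('pics/w12.png')]))
E
```

```text
21.18 tq [-0.005  0.758  0.092] F [-3.8 -1.6  7.3] eff6 -0.63 pos [0.4815 0.0176 0.0863] yaw -2.62 qv6 0.424
21.23 tq [-0.144  0.729  0.056] F [-4.4 -2.8  6.9] eff6 -0.09 pos [0.4815 0.0176 0.0864] yaw -2.623 qv6 -0.068
21.27 tq [-0.155  0.766 -0.03 ] F [-4.2 -3.2  6.1] eff6 0.32 pos [0.4815 0.0176 0.0865] yaw -2.62 qv6 -0.029
```

View pics/cmpa.png

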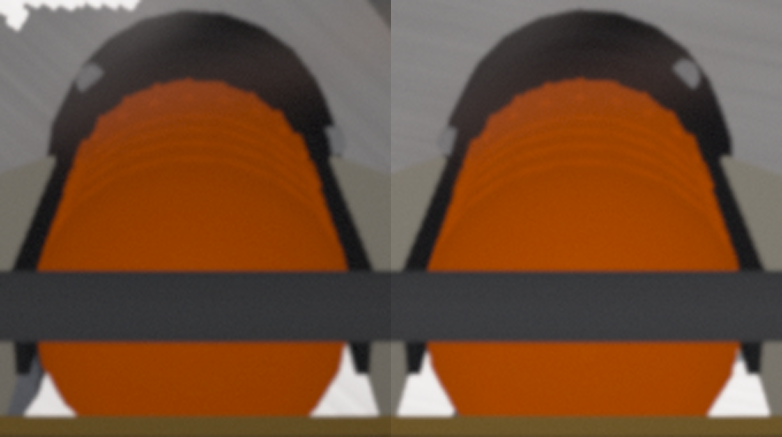

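The texture is too uniform to show rotation. The end-of-row readings are also dynamic, so I'll read the settled residual torque after each step instead.

carry_out --targets '[[[0,0,0],0.1],[[0,0,0],0.1],[[0,0,0],0.1]]'

```text
time: 21.75
tool_pos: [0.4813, 0.0176, 0.0899]
tool_rot: [-3.12, -0.016, -2.932]
contact_force: [-1.8, 0.9, -2.5]
opening: 0.0559
```

```bash
python3 smp.py
```

```text
21.75 tq [0.584 0.329 0.146] F [-1.8  0.9 -2.5] eff6 -0.95 pos [0.4813 0.0176 0.0899] yaw -2.932 qv6 0.832
21.8 tq [ 0.232  0.513 -0.112] F [-2.2 -0.6  1.5] eff6 -0.46 pos [0.4813 0.0176 0.0899] yaw -2.936 qv6 -0.168
21.85 tq [ 0.241  0.733 -0.121] F [-2.6  0.3  2.9] eff6 0.72 pos [0.4813 0.0175 0.0898] yaw -2.929 qv6 -0.088
```

carry_out --targets '[[[0,0,0],0.1],[[0,0,0],0.1],[[0,0,0],0.1]]'

```text
time: 22.28
tool_pos: [0.4811, 0.0181, 0.0904]
tool_rot: [-3.117, -0.009, 3.054]
contact_force: [-1.8, 1.3, 0.2]
opening: 0.0558
```

```bash
python3 smp.py
```

```text
22.27 tq [0.369 0.407 0.083] F [-1.8  1.3  0.2] eff6 -0.96 pos [0.4811 0.0181 0.0904] yaw 3.054 qv6 0.805
22.32 tq [ 0.3    0.385 -0.146] F [-3.   0.7  0.8] eff6 -0.41 pos [0.4811 0.0181 0.0904] yaw 3.05 qv6 -0.154
22.38 tq [ 0.252  0.562 -0.158] F [-3.5  0.4  0.9] eff6 0.67 pos [0.4812 0.018  0.0905] yaw 3.056 qv6 -0.076
```

carry_out --targets '[[[0,0,0],0.15],[[0,0,0],0.15],[[0,0,0],0.15]]'

```text
time: 22.8
tool_pos: [0.4808, 0.0183, 0.0913]
tool_rot: [-3.116, 0.002, 2.606]
contact_force: [-3.3, 1.8, 4.1]
opening: 0.056
```

```bash
python3 smp.py
```

```text
22.8 tq [0.386 0.575 0.075] F [-3.3  1.8  4.1] eff6 -1.54 pos [0.4808 0.0183 0.0913] yaw 2.606 qv6 1.204
22.85 tq [ 0.415  0.455 -0.008] F [-2.5  1.6  4.2] eff6 -0.43 pos [0.4808 0.0184 0.0914] yaw 2.599 qv6 -0.237
22.9 tq [ 0.385  0.517 -0.042] F [-3.3  1.9  3.1] eff6 1.27 pos [0.481  0.0184 0.0914] yaw 2.609 qv6 -0.112
```

Clockwise turned 64° at a steady ~0.1 N·m. I'll continue clockwise, re-centre for the slow drift, and watch for irregular readings.

carry_out --targets '[[[-0.002,0.001,0.001],0.1],[[0,0,0],0.1],[[0,0,0],0.1],[[0,0,0],0.1]]'

```text
time: 23.45
tool_pos: [0.4814, 0.0189, 0.0908]
tool_rot: [-3.116, 0.009, 2.222]
contact_force: [-3.2, 1.4, 4.2]
opening: 0.056
```

```bash
python3 st.py
```

```text
rot [-3.116  0.009  2.222] tq [0.317 0.591 0.032] eff6 -0.972
t 23.45 pos [0.4814 0.0189 0.0908] yaw 2.2216 J6 -0.736 shift [-0.0026  0.0026  0.0007] F [-3.2  1.4  4.2] open 0.056
```

carry_out --targets '[[[0,0,0],0.1],[[0,0,0],0.1],[[0,0,0],0.1]]'

```text
time: 23.82
tool_pos: [0.4817, 0.0192, 0.0915]
tool_rot: [-3.121, 0.016, 1.928]
contact_force: [-2.6, 1.0, 3.3]
opening: 0.056
```

```bash
python3 st.py
```

```text
rot [-3.121  0.016  1.928] tq [0.253 0.473 0.029] eff6 -0.98
t 23.82 pos [0.4817 0.0192 0.0915] yaw 1.9278 J6 -0.442 shift [-0.0019  0.0028  0.0014] F [-2.6  1.   3.3] open 0.056
```

carry_out --targets '[[[0,0,0],0.1],[[0,0,0],0.1],[[0,0,0],0.1]]'

```text
time: 24.2
tool_pos: [0.4825, 0.0194, 0.0913]
tool_rot: [-3.128, 0.022, 1.635]
contact_force: [-0.0, 0.7, -6.4]
opening: 0.0559
```

```bash
python3 st.py
```

```text
rot [-3.128  0.022  1.635] tq [ 0.27  -0.106  0.44 ] eff6 -0.511
t 24.2 pos [0.4825 0.0194 0.0913] yaw 1.6347 J6 -0.148 shift [-0.0011  0.0025  0.0013] F [-0.   0.7 -6.4] open 0.0559
```

carry_out --targets '[[[0,0,0],0.1],[[0,0,0],0.1],[[0,0,0],0.1]]'

```text
time: 24.58
tool_pos: [0.4831, 0.0194, 0.0901]
tool_rot: [-3.136, 0.025, 1.343]
contact_force: [-2.1, 2.5, 1.9]
opening: 0.056
```

```bash
python3 st.py
```

```text
rot [-3.136  0.025  1.343] tq [0.49  0.288 0.273] eff6 -0.784
t 24.57 pos [0.4831 0.0194 0.0901] yaw 1.3428 J6 0.144 shift [-0.0005  0.0021  0.0001] F [-2.1  2.5  1.9] open 0.056
```

Both ways the dome turns smoothly for about 105°, then slips irregularly. The very first counter-clockwise try stalled almost at once, so counter-clockwise is the tightening end and clockwise loosens. I'm now at the clockwise end, so I'll lift while still turning clockwise.

carry_out --targets '[[[0,0,0],0.1],[[0,0,-0.003],0.1],[[0,0,-0.004],0.1]]'

```text
time: 24.95
tool_pos: [0.4829, 0.0208, 0.092]
tool_rot: [-3.14, 0.025, 1.053]
contact_force: [9.6, -0.4, -35.4]
opening: 0.0561
```

```bash
python3 smp.py;python3 - <<'E'
from h import *
w=eyes.read_camera('wrist');cv2.imwrite('pics/wb.png',w[:,:,::-1])
b=eyes.read_camera('side');cv2.imwrite('pics/c13.png',cv2.resize(b[155:255,155:285,::-1],None,fx=5,fy=5,interpolation=3))
E
```

```text
24.95 tq [ 0.148 -1.612  0.904] F [  9.6  -0.4 -35.4] eff6 -0.21 pos [0.4829 0.0208 0.092 ] yaw 1.053 qv6 0.771
25.0 tq [-0.099 -1.32   0.161] F [  7.6   0.1 -29.2] eff6 0.04 pos [0.4829 0.0208 0.092 ] yaw 1.049 qv6 -0.124
25.05 tq [-0.197 -1.24   0.006] F [  7.1  -2.5 -29.5] eff6 0.56 pos [0.4829 0.0206 0.0919] yaw 1.053 qv6 -0.049
```

View pics/c13.png

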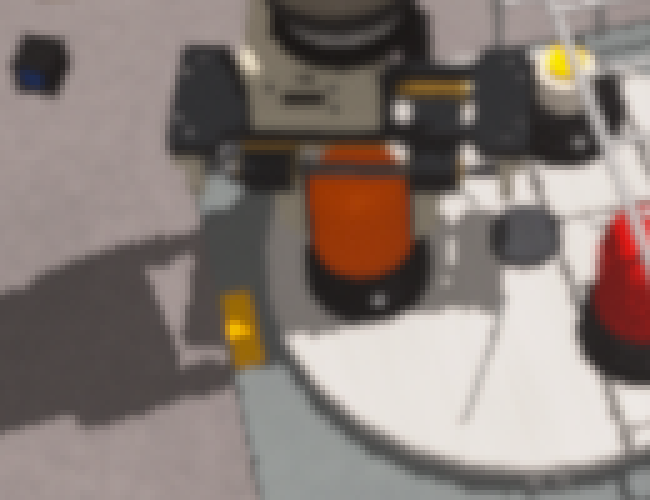

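View pics/wb.png

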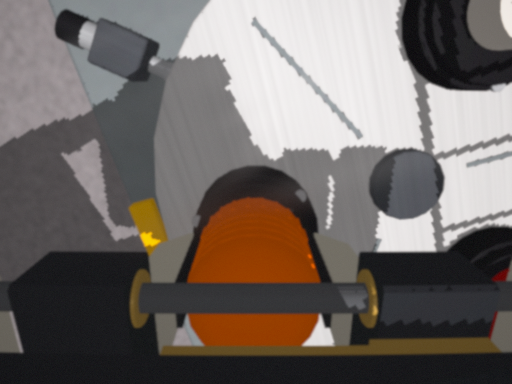

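Still held. The clockwise turn is blocked hard here at 0.9 N·m. I'll regrip cleanly to remove any stored load, then map torque against angle step by step.

carry_out --targets '[[[0,0,0],0],[[0,0,0],0],[[0,0,0],0]]' --fingers 0.2 --grip_force 30

```text
time: 25.58
tool_pos: [0.4843, 0.0199, 0.0919]
tool_rot: [3.141, 0.025, 1.063]
contact_force: [-0.1, -0.2, 0.6]
opening: 0.0735
```

```bash
python3 st.py; python3 - <<'E'
from h import *
w=eyes.read_camera('wrist');cv2.imwrite('pics/wc.png',w[:,:,::-1])
E
```

```text
rot [3.141 0.025 1.063] tq [-0.053  0.091 -0.071] eff6 -0.006
t 25.57 pos [0.4843 0.0199 0.0919] yaw 1.0626 J6 0.425 shift [-0.0009  0.0013  0.0019] F [-0.1 -0.2  0.6] open 0.0735
```

View pics/wc.png

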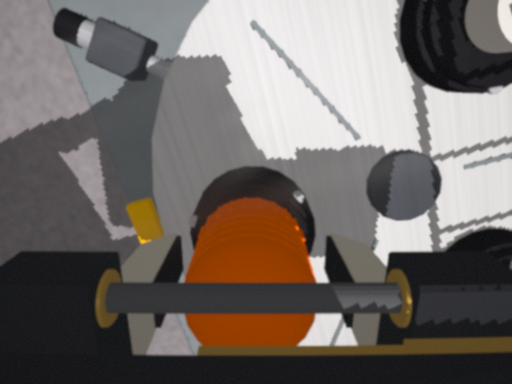

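carry_out --targets '[[[-0.001,0.001,0.003],-0.08],[[0,0,0],-0.08],[[0,0,0],-0.08]]'

```text
time: 26.0
tool_pos: [0.4858, 0.0183, 0.0906]
tool_rot: [-3.14, 0.024, 1.312]
contact_force: [-1.1, -0.6, 0.1]
opening: 0.0733
```

```bash
python3 st.py
```

```text
rot [-3.14   0.024  1.312] tq [-0.117  0.094  0.001] eff6 0.888
t 26.0 pos [0.4858 0.0183 0.0906] yaw 1.3118 J6 0.173 shift [-0.0001 -0.0008  0.0006] F [-1.1 -0.6  0.1] open 0.0733
```

carry_out --targets '[[[0,0,0],0],[[0,0,0],0],[[0,0,0],0]]' --fingers 1 --grip_force 30

```text
time: 26.38
tool_pos: [0.4838, 0.0187, 0.091]
tool_rot: [-3.137, 0.024, 1.309]
contact_force: [1.4, -0.1, -1.0]
opening: 0.0563
```

```bash
python3 st.py
```

```text
rot [-3.137  0.024  1.309] tq [-0.078 -0.069  0.033] eff6 0.001
t 26.38 pos [0.4838 0.0187 0.091 ] yaw 1.3093 J6 0.176 shift [0.0001 0.0012 0.001 ] F [ 1.4 -0.1 -1. ] open 0.0563
```

carry_out --targets '[[[0,0,0],-0.08],[[0,0,0],-0.08],[[0,0,0],-0.08]]'

```text
time: 26.75
tool_pos: [0.4834, 0.019, 0.0915]
tool_rot: [-3.131, 0.022, 1.553]
contact_force: [-2.4, 0.6, -0.5]
opening: 0.0557
```

```bash
python3 st.py
```

```text
rot [-3.131  0.022  1.553] tq [ 0.081  0.26  -0.129] eff6 0.748
t 26.75 pos [0.4834 0.019  0.0915] yaw 1.5528 J6 -0.068 shift [-0.0005  0.0016  0.0015] F [-2.4  0.6 -0.5] open 0.0557
```

Turning in air costs 0.89 N·m of joint effort at this rate, so ~0.79 corresponds to 0.1 N·m on the dome. In mid-range the torque dropped to about 0.03, and I have only tested lifting at the ends. I'll step counter-clockwise and test lifting in the low-torque zone.

carry_out --targets '[[[0,0,0],-0.1],[[0,0,0],-0.1],[[0,0,0],-0.1],[[0,0,0],-0.1]]'

```text
time: 27.25
tool_pos: [0.4835, 0.0187, 0.0926]
tool_rot: [-3.124, 0.017, 1.962]
contact_force: [-2.3, -0.4, 3.0]
opening: 0.0561
```

```bash
python3 st.py
```

```text
rot [-3.124  0.017  1.962] tq [-0.135  0.36  -0.057] eff6 1.002
t 27.25 pos [0.4835 0.0187 0.0926] yaw 1.9618 J6 -0.477 shift [-0.0008  0.0013  0.0025] F [-2.3 -0.4  3. ] open 0.0561
```

carry_out --targets '[[[0,0,0],-0.1],[[0,0,0],-0.1],[[0,0,0],-0.1],[[0,0,0],-0.1]]'

```text
time: 27.75
tool_pos: [0.4833, 0.0183, 0.0929]
tool_rot: [-3.118, 0.009, 2.371]
contact_force: [-1.5, 0.5, 0.0]
opening: 0.0562
```

```bash
python3 st.py
```

```text
rot [-3.118  0.009  2.371] tq [-0.09   0.165 -0.011] eff6 1.052
t 27.75 pos [0.4833 0.0183 0.0929] yaw 2.3714 J6 -0.886 shift [-0.0011  0.0013  0.0029] F [-1.5  0.5  0. ] open 0.0562
```

carry_out --targets '[[[0,0,-0.003],0]]'

```text
time: 27.88
tool_pos: [0.4834, 0.0184, 0.0959]
tool_rot: [-3.118, 0.009, 2.37]
contact_force: [-1.1, -0.1, -1.5]
opening: 0.0562
```

```bash
python3 st.py
```

```text
rot [-3.118  0.009  2.37 ] tq [-0.055  0.1    0.027] eff6 -0.54
t 27.88 pos [0.4834 0.0184 0.0959] yaw 2.3699 J6 -0.885 shift [-0.0011  0.0013  0.0059] F [-1.1 -0.1 -1.5] open 0.0562
```

It lifts freely here (only 1.5 N). Lifting on straight.

carry_out --targets '[[[0,0,-0.006],0],[[0,0,-0.008],0]]'

```text
time: 28.12
tool_pos: [0.4837, 0.0187, 0.1106]
tool_rot: [-3.118, 0.009, 2.366]
contact_force: [-0.4, -0.8, -1.0]
opening: 0.0557
```

```bash
python3 st.py
```

```text
rot [-3.118  0.009  2.366] tq [-0.003  0.047 -0.04 ] eff6 -0.008
t 28.12 pos [0.4837 0.0187 0.1106] yaw 2.3661 J6 -0.882 shift [-0.0009  0.0012  0.0206] F [-0.4 -0.8 -1. ] open 0.0557
```

carry_out --targets '[[[0,0,-0.01],0],[[0,0,-0.01],0],[[0,0,-0.01],0]]'

```text
time: 28.5
tool_pos: [0.4845, 0.0194, 0.1434]
tool_rot: [-3.119, 0.011, 2.365]
contact_force: [0.1, -0.4, -0.5]
opening: 0.0563
```

```bash
python3 st.py;python3 - <<'E'
from h import *
b=eyes.read_camera('side');cv2.imwrite('pics/c14.png',cv2.resize(b[125:255,125:285,::-1],None,fx=4,fy=4,interpolation=3))
E
```

```text
rot [-3.119  0.011  2.365] tq [-0.006 -0.027  0.043] eff6 0.003
t 28.5 pos [0.4845 0.0194 0.1434] yaw 2.3648 J6 -0.882 shift [-0.0005  0.0008  0.0534] F [ 0.1 -0.4 -0.5] open 0.0563
```

View pics/c14.png

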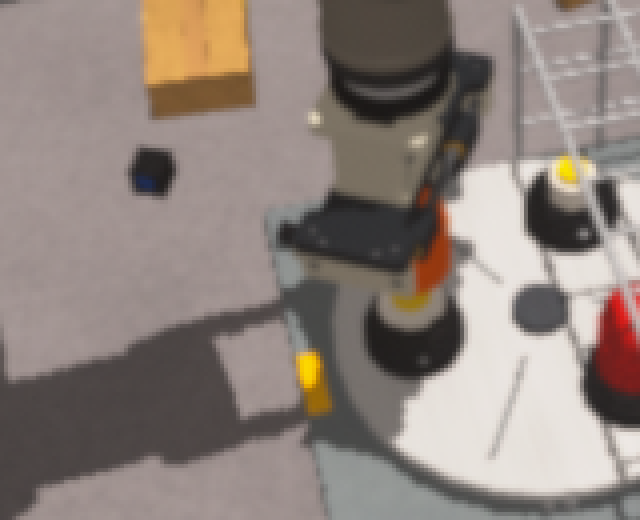

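The dome is off, with the bare neck and bulb visible below it. I'll raise it to about 12 cm.

carry_out --targets '[[[0,0,-0.014],0],[[0,0,-0.014],0],[[0,0,-0.014],0],[[0,0,-0.014],0],[[0,0,-0.01],0],[[0,0,-0.004],0],[[0,0,0],0]]'

```text
time: 29.42
tool_pos: [0.4853, 0.0212, 0.2185]
tool_rot: [-3.121, 0.013, 2.365]
contact_force: [0.0, 0.5, -1.3]
opening: 0.056
```

```bash
python3 st.py;python3 - <<'E'
from h import *
b=eyes.read_camera('side');a=eyes.read_camera('top')
cv2.imwrite('pics/c15.png',np.hstack([cv2.resize(a[95:265,175:375,::-1],None,fx=2,fy=2,interpolation=3),cv2.resize(b[85:255,125:325,::-1],None,fx=2,fy=2,interpolation=3)]))
t=c0+.095*np.array([np.cos(F),np.sin(F)])
print('load->side px of base top/bulb',proj('side',[[*t,.075],[*t,.1]]))
hsv=cv2.cvtColor(b[:,:,::-1].copy(),40);m=cv2.inRange(hsv,(20,150,150),(35,255,255));n,l,s,c=cv2.connectedComponentsWithStats(m)
print([(c[i].round(1).tolist(),int(s[i][4])) for i in range(1,n) if s[i][4]>8 and 180<c[i][0]<330])
s=monitor.observe();print(s['time'],s['tool_pos'],s['qvel'].round(3))
E
```

```text
rot [-3.121  0.013  2.365] tq [ 0.013 -0.003  0.007] eff6 -0.002
t 29.43 pos [0.4853 0.0212 0.2185] yaw 2.3646 J6 -0.883 shift [-1.000e-04  4.000e-04  1.286e-01] F [ 0.   0.5 -1.3] open 0.056
load->side px of base top/bulb [[228.44084321 202.95743996]
 [227.93267904 197.68283295]]
[([266.2, 167.0], 18), ([226.8, 197.7], 11), ([202.2, 219.4], 48), ([322.1, 341.0], 679), ([297.8, 357.8], 801)]
29.525 [0.48511995 0.02120379 0.21811585] [-0.001  0.005  0.002 -0.    -0.001 -0.001]
```

View pics/c15.png

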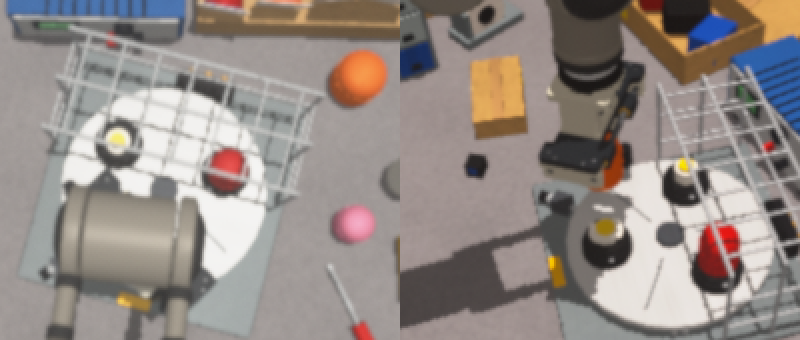

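The dome has been raised about 125 mm. The lamp's bulb is at side pixel (226.8,197.7) and home predicts (227.9,197.7). The arm is still, so I'm handing in.

```bash
python3 -c "
from cell import order
print(order.hand_in())"
```

```text
the job is handed in; nothing more can be done
None
```

The dome is off its lamp and the job is handed in. I gripped the black handle and turned the table clockwise about 127° until the amber beacon clicked home. I then unscrewed the amber dome and lifted it straight up.

**Last checks:**
- **Dome:** it is held at a 56 mm opening, tilted only about 1°, with the tool still. It is about 12.5 cm above its screwed-on height and within about 3 mm of the lamp's axis. Only its own weight (about 1 N) shows on the tool.
- **Table:** the lamp's bulb is within about 1 pixel of its predicted home position in the side view, so the table is still clicked home.
- **Other goods:** those in the last cropped pictures look undisturbed. I did not measure them, and the bottle and yellow box were mostly outside those crops.

**What went wrong or disagreed:**
- **Thread direction:** the torque readings were noisy and contradictory. I first took the thread for left-hand, then right-hand, then left-hand again. Turning slipped in the grip at both ends of about 105° of travel.
- **Lift attempts:** four lift tests at the ends of that travel failed at 32–35 N. The dome came free after about 60° of counter-clockwise turning from the clockwise end. I did not establish the hand of the thread for certain.
- **Table angle:** the side view read the beacon 2–3° off the top view. I relied on the top view, the handle's position in the wrist view, and the table not moving when released.

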